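Index the banding wheel to its next station and lock it

ROBOT

A 6-joint arm with a two-finger parallel gripper is mounted at the origin on the work surface; the furniture and walls round the work are solid. World frame = base frame: x ahead of the robot, y to its left, z up, the work surface at z = 0. Lengths are in m, angles in degrees, forces in N, time in s.
With the tool pointing down it reaches from about 0.35 to 0.875 m from the base axis. Payload 4.2 kg.
Tool frame: the origin (TCP) lies at the very end of the fingers, on their centre line; the grasp point (between the pads) lies 19 mm behind it; y points along the fingers, z is the direction in which the jaws open and shut, and the axes are right-handed (so a half turn about y gives the same grasp; the last joint's range is limited). The gripper opens to 87 mm and grips with 3 to 60 N. Pads are 19 mm wide; open, the fingers measure 117 mm over their backs; the gripper's body (75 mm by 190 mm) begins 51 mm behind the grasp point.
Start: joints at [83.285, 22.042, 0.453, 0, -68.411, -14.817], TCP at [0.229, 0.581, 0.223] pointing down, gripper open.
Joint ranges: [-179.83, 179.83], [-69.29, 118.12], [-61.27, 80.66], [-181.25, 117.63], [-171.15, -9.14], [-177.46, 177.46]. Speed limits (degrees/s): [159.86, 159.86, 180, 180, 180, 180].

INTERFACE

Orientations are given as a 3x3 rotation matrix whose columns are the frame's x, y, z axes.
In Python, from station import r, eyes gives the robot as it stands.
- The arm moves only by the tool play_rows, never from a script. Its argument "deltas" is one flat list of numbers, 5 for each row, row after row: the closure in counts, from 0 (fully open) to 255 (shut), then the shift along the tool's x, y, z in mm, then the turn about the tool's y in rad. In form: [claw, tx, ty, tz, roll, claw, tx, ty, tz, roll, ...]. A call has exactly 10 rows; each row shifts and turns the commanded pose from where the row before left it, along the tool's axes as they then stand; what a row does not reach is not made up. A row lasts 1/10 s, in which the tool goes at most 50 mm and 8.59 degrees, less where a joint would pass 70% of its speed; a pose out of reach is approached as far as the arm can. A call is refused whole if a number of a shift passes 50 or a number of a turn 0.15, either way. A call with a gripper value outside its range is refused whole. The fingers move at their own pace and stop on an object; the grip force is fixed at half the most. Time passes only in rows, so rows that do not move let the fingers close, or fill a call up. It gives the time, the measured TCP pose, the force and the opening at its end, in the units of the state.
- r.sense(): the state, without advancing time (a new reading comes with each control period).
- eyes.capture(name): name is "scene" or "top" or "wrist"; returns a dict with "img" (420x560x3 uint8, blue, green, red), "vfov" (degrees; the focal length in pixels is half the picture's height over the tangent of half this angle, whatever the lens; pixels are square), "cx", "cy" (the principal point, pixels), "R" (3x3) and "t" (3): a world point X has camera coordinates R X + t; the wrist camera has in their place "tool_from_camera" (4x4, takes a point from camera to tool coordinates, whose origin is the TCP and whose axes are the tool frame's). Camera axes: x right, y down, z forward; pixel columns grow to the right and rows downward; lengths in m; the calibration is good to about 2 mm. A picture is of the moment at which its call begins: read the wrist's pose just before it. There is no depth.
- r.finish_job(): hands the job in, once; it reports no verdict.
The state is a dict: "time_s": time; "joints": joint angles; "joint_velocities": joint speeds; "effort": joint torques, N m; "tcp_pos": TCP position; "ee_rot": TCP orientation; "wrist_force": force on the tool from outside, world axes, zero at the start; "moment": the same for the moment, N m; "gripper_width": opening from 0.0 (shut) to 1.0 (fully open).
Only numpy, scipy, OpenCV 4.12 (cv2) and the standard library are available. Lean on these libraries where they do the work, as an engineer would, in place of code of your own. Each camera call takes 0.05 s, during which the arm holds its last target.

TASK

Lock the banding wheel at the station where its wooden turning knob stands on the robot's side of the wheel: move the index pin from its rest hole to the guide hole over the slotted ring, push the wheel round gently by its knob until the pin drops into the slot, then press the pin fully home. Do not force the wheel or the pin against each other and keep the bowl standing in the middle of the wheel.

Things in the scene. Friction and masses are not known exactly. Their poses are not given: they have to be found in the camera images.
- banding_wheel: cast-iron banding wheel (potter's turntable), foot 148 mm across. Origin on the table under its vertical axis. Its own -x side is the station side, facing the robot to within 0.3 rad. On its +y side stands the index bracket: an aluminium arm 44 mm wide, 121 to 158 mm above the table, from 104 to 236 mm off the axis, with the guide hole and, farther out, the rest hole
- banding_wheel_wheel: plywood bat, 210 mm across, top 117 mm above the table, turning freely with the wheel (a push under 2 N keeps it going; it soon stops by itself). Origin on the axis at table height; its own -x points to the turning knob. At the start the knob is 0.4 to 1.2 rad counter-clockwise (from above) of the station side, towards the robot's right, so it goes clockwise to the station
- ring_center (a point): point on the axis, level with the top (116 mm) of the aluminium dividing ring, 272 mm across, 14.5 mm thick, round the bat. Four slots, 14 mm wide, bevelled at the top, cut its rim from 107 mm off the axis outwards, nominally 0, 90, 180, 270 degrees from the knob; the ring is clamped on by hand in long screw holes, so all slots lie up to 7 degrees off: find them by feel
- turning_knob (a point): wooden knob upright on the bat, its centre line 90 mm from the axis: a cylinder 22 mm across from 120 to 157 mm above the table, rounded top at 162 mm. This point is on its centre line, 142 mm above the table. At the station it stands on the -x side of the wheel, within 7 degrees, and a slot is under the guide hole
- guide_hole (a point): centre of the mouth of the guide hole, in the bracket's upper face, 158 mm above the table, 122.5 mm from the axis. The mouth is 20 mm across, 17 mm deep; below it the hole is 13 mm across for 20 mm and ends 5 mm above the ring. Two sprung balls in the mouth stop the pin's bead about 7 mm before home and let it snap past under a press of about 8 to 18 N
- rest_hole (a point): centre of the mouth of the rest hole, 20 mm across, right through the bracket, 158 mm above the table, 174.5 mm from the axis; the index pin stands in it at the start
- index_pin_grip (a point): loose steel index pin, 104 mm long, 0.08 kg, upright. This point is the middle of its grip, a cylinder 20 mm across and 40 mm long: the pin's top is 20 mm above, the collar (26 mm across, 6 mm thick) begins 20 mm below, the foot is 84 mm below. In the guide hole the point is 200 mm above the table while the foot rides on the ring, about 191 when dropped in a slot, 184 fully home
- index_pin: the same pin; origin at the centre of its bevelled foot, z up along it. Shank 12 mm across and 58 mm long up to the collar, with a bead 16.6 mm across round it 46 mm above the foot. In the rest hole and when home in the guide hole, the collar lies flat on the bracket and the foot is 100 mm above the table
- bowl_center (a point): loose half-painted clay bowl standing in the middle of the bat, 112 mm across the rim, 52 mm high, 0.15 to 0.3 kg. This point is on its centre line, half-way up, 143 mm above the table
Things that resemble listed ones, but are neither listed nor needed, are in the scene too. Of the things that look like the index_pin, the smaller one is meant.

How it is judged (in metres and radians):
At the end, for the whole second after the job is handed in: Index pin upright in the guide hole (within 4 mm), pressed home to within 2.5 mm through a slot of the ring; turning knob on the station side (at least 70 mm to -x of the wheel's axis); bowl upright and within 15 mm of the axis; wheel and pin at rest (z of index_pin_grip in the frame of banding_wheel below 0.1865 m and horizontal distance between index_pin_grip and guide_hole below 0.004 m and angle between index_pin's own z axis and vertical below 0.12 rad and x of turning_knob in the frame of banding_wheel below -0.07 m and horizontal distance between bowl_center and banding_wheel below 0.015 m and angle between bowl_center's own z axis and vertical below 0.1 rad and angular speed of banding_wheel_wheel below 0.05 rad/s and linear speed of index_pin below 0.02 m/s); the robot touches nothing.
It fails at once if the wheel or the pin is forced: more than 20 N between the index pin and the bat with its ring (contact force between index_pin and banding_wheel_wheel above 20 N).
It fails at once if the bowl is knocked over or more than 25 mm off the middle (horizontal distance between bowl_center and banding_wheel above 0.025 m or angle between bowl_center's own z axis and vertical above 0.3 rad).
It also fails if it takes over 72 s, if anything falls off the work surface, if the arm or the gripper's body presses on something with over 40 N, if the wrist force passes 120 N, or if a joint passes its speed limit or range.

## Working session

There is one attempt and no reset: what is moved stays moved. The work goes in short steps, Python scripts to look and compute and a tool call to move; the robot and the scene stay as the last step left them, time stands still between calls to the robot, and variables do not carry over. Pictures are saved under pics/ and viewed, and the job is handed in when it is done.

Besides the shell and the picture viewer there is one more tool, called as name(argument=value, ...) on one line, values as JSON. play_rows: Moves the arm, as the interface text tells. Its arguments: {"type":"object","properties":{"deltas":{"type":"array","items":{"type":"number"}}},"required":["deltas"]}

```bash
mkdir -p pics; ls; cat > h.py <<'E'
import numpy as np,cv2
from station import r,eyes
def cap(n,f):
    s=r.sense(); c=eyes.capture(n); cv2.imwrite('pics/'+f,c['img']); 
    f_=c['img'].shape[0]/2/np.tan(np.radians(c['vfov'])/2)
    K=np.array([[f_,0,c['cx']],[0,f_,c['cy']],[0,0,1]])
    if n=='wrist':
        T=np.eye(4);T[:3,:3]=s['ee_rot'];T[:3,3]=s['tcp_pos']
        W=np.linalg.inv(T@np.array(c['tool_from_camera'])); R,t=W[:3,:3],W[:3,3]
    else: R,t=np.array(c['R']),np.array(c['t'])
    np.savez('pics/'+f[:-4]+'.npz',K=K,R=R,t=t)
    return K,R,t
def ld(f): 
    d=np.load('pics/'+f+'.npz');return d['K'],d['R'],d['t']
def proj(f,X):
    K,R,t=ld(f);p=K@(R@np.asarray(X,float)+t);return p[:2]/p[2]
def ray(f,u,v):
    K,R,t=ld(f);d=R.T@np.linalg.solve(K,[u,v,1.]);return -R.T@t,d/np.linalg.norm(d)
def atz(f,u,v,z):
    o,d=ray(f,u,v);return o+d*(z-o[2])/d[2]
def tri(*obs):
    A=np.zeros((3,3));b=np.zeros(3);rs=[]
    for f,u,v in obs:
        o,d=ray(f,u,v);P=np.eye(3)-np.outer(d,d);A+=P;b+=P@o;rs.append((o,P))
    X=np.linalg.solve(A,b);return X,[float(np.linalg.norm(P@(X-o))) for o,P in rs]
E
python3 - <<'E'
from h import *
s=r.sense()
for k,v in s.items(): print(k,np.round(v,4).tolist())
for n in ('scene','top','wrist'):
    K,R,t=cap(n,n+'0.png'); print(n,K[0,0],K[:2,2],(-R.T@t).round(3),R[2].round(3))
E
```

```text
pics
time_s 0.0
joints [83.286, 22.0901, 0.3809, -0.0301, -68.4137, -14.8164]
joint_velocities [0.0332, -0.0127, -0.1132, -0.037, 0.0922, 0.0006]
effort [0.0001, -39.0665, 18.7406, 4.22, 0.0109, -0.0002]
tcp_pos [0.2291, 0.5808, 0.2215]
ee_rot [[-0.9302, -0.0007, -0.3672], [0.3672, -0.0021, -0.9301], [-0.0001, -1.0, 0.0022]]
wrist_force [0.6984, 0.8086, 0.0109]
moment [-0.0327, 0.0048, 0.0053]
gripper_width 1.0
scene 531.5556613029253 [285.09085559 202.51797624] [ 0.144 -0.472  0.662] [ 0.474  0.62  -0.626]
top 487.7758761846338 [271.61987922 205.85035136] [0.379 0.054 0.968] [ 0.199  0.023 -0.98 ]
wrist 326.3105472533323 [280.04871808 206.45564134] [0.302 0.552 0.385] [-0.264  0.101 -0.959]
```

View pics/scene0.png

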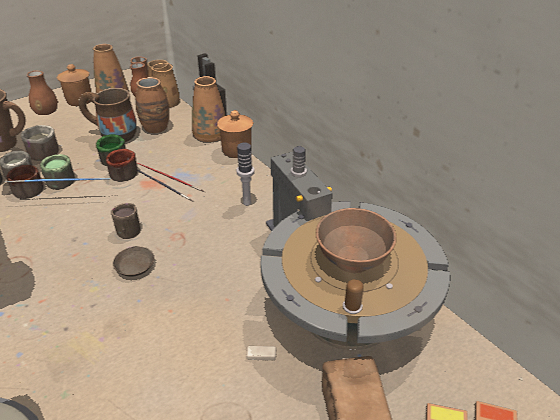

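View pics/top0.png

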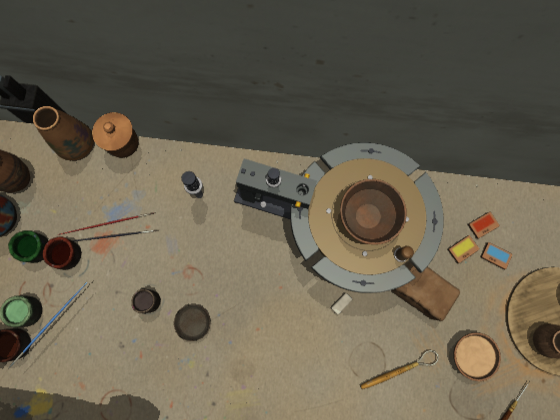

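View pics/wrist0.png

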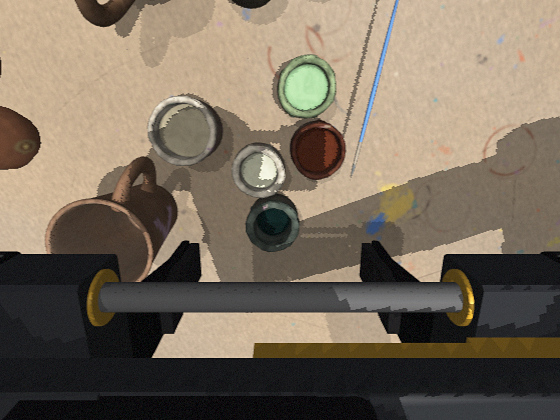

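```bash
python3 - <<'E'
import cv2
a=cv2.imread('pics/top0.png');cv2.imwrite('pics/topz.png',cv2.resize(a[130:310,225:455],None,fx=3.4,fy=3.3,interpolation=cv2.INTER_CUBIC))
a=cv2.imread('pics/scene0.png');cv2.imwrite('pics/scz.png',cv2.resize(a[130:350,225:465],None,fx=3,fy=2.7,interpolation=cv2.INTER_CUBIC))
E
```

```text
(no output)
```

View pics/topz.png

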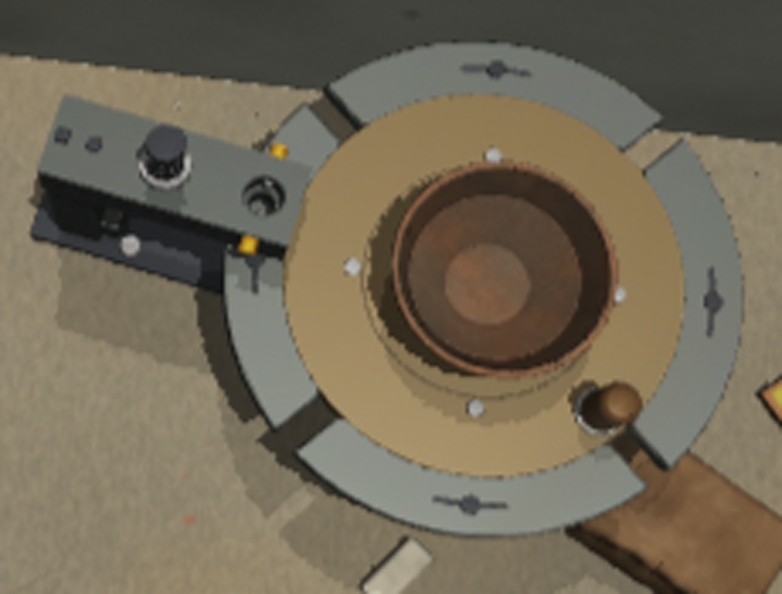

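View pics/scz.png

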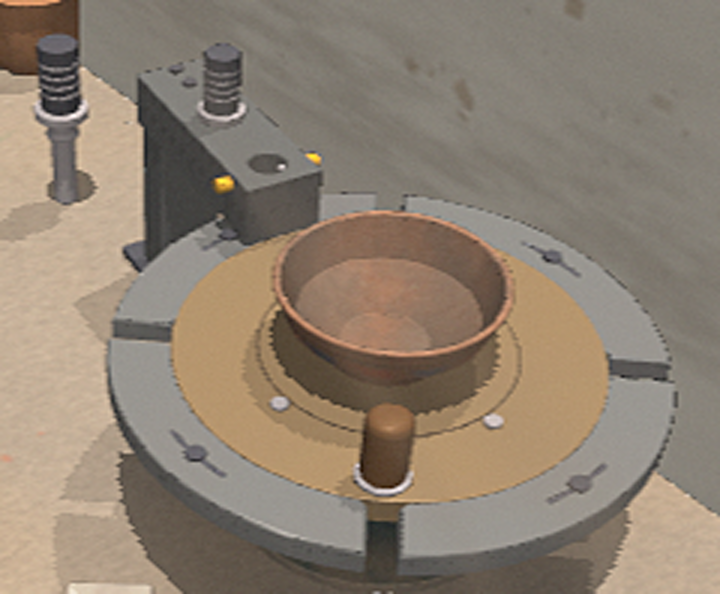

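```bash
cat > m.py <<'E'
from h import *
P={}
for n,a,b in [('pin',(167,140),(222,50)),('guide',(264,196),(269,163)),('knob',(622,398),(391,412)),('bowlrim',(505,270),(394,283))]:
    X,e=tri(('top0',225+a[0]/3.4,130+a[1]/3.3),('scene0',225+b[0]/3,130+b[1]/2.7));print(n,X.round(4),np.round(e,4));P[n]=X
g=atz('top0',225+264/3.4,130+196/3.3,.158);g2=atz('scene0',225+269/3,130+163/2.7,.158);print(g,g2)
p=atz('top0',225+167/3.4,130+140/3.3,.1985+.0);p2=atz('scene0',225+222/3,130+50/2.7,.1985);print(p,p2)
E
python3 m.py
```

```text
pin [0.5887 0.0746 0.2062] [0.0005 0.0005]
guide [0.5791 0.0234 0.1588] [0.0006 0.0006]
knob [ 0.4951 -0.16    0.1633] [0.0006 0.0006]
bowlrim [ 0.5531 -0.0979  0.1677] [0.0004 0.0004]
[0.57875733 0.02368634 0.158     ] [0.58050025 0.02403188 0.158     ]
[0.59129894 0.07456262 0.1985    ] [0.59566048 0.08390325 0.1985    ]
```

```bash
python3 - <<'E'
from h import *
for u,v in [(20,136),(224,151),(450,172),(530,179)]: print(atz('top0',u,v,0).round(3))
# scene wall edge
for u,v in [(172,70),(250,140),(540,400),(480,345)]: print(atz('scene0',u,v,0).round(3))
for u,v in [(202,58),(212,55),(225,115)]: print('post',atz('scene0',u,v,0).round(3))
c=eyes.capture('wrist');print(np.round(c['tool_from_camera'],4))
E
```

```text
[0.658 0.615 0.   ]
[0.679 0.189 0.   ]
[ 0.692 -0.279  0.   ]
[ 0.697 -0.442  0.   ]
[0.753 0.866 0.   ]
[0.72  0.419 0.   ]
[ 0.663 -0.367 -0.   ]
[ 0.672 -0.262  0.   ]
post [0.865 0.887 0.   ]
post [0.9   0.888 0.   ]
post [0.736 0.553 0.   ]
[[ 0.000e+00  9.592e-01  2.826e-01 -7.840e-02]
 [-1.000e-03 -2.826e-01  9.592e-01 -1.632e-01]
 [ 1.000e+00 -3.000e-04  1.000e-03  1.000e-04]
 [ 0.000e+00  0.000e+00  0.000e+00  1.000e+00]]
```

```bash
python3 - <<'E'
from h import *
def pl(f,a,b):
    o,d1=ray(f,*a);_,d2=ray(f,*b);n=np.cross(d1,d2);n/=np.linalg.norm(n);return n,n@o
n1,c1=pl('top0',(224,151),(450,172));n2,c2=pl('scene0',(250,140),(540,400))
for y in (.4,.2,0,-.2,-.4):
    A=np.array([n1,n2]);x=np.linalg.solve(A[:,[0,2]],np.array([c1,c2])-A[:,1]*y);print(y,x)
E
```

```text
0.4 [0.64144926 0.1003172 ]
0.2 [0.66082794 0.05622646]
0 [0.68020662 0.01213572]
-0.2 [ 0.6995853  -0.03195502]
-0.4 [ 0.71896398 -0.07604576]
```

```bash
python3 - <<'E'
import cv2
a=cv2.imread('pics/top0.png');cv2.imwrite('pics/topz2.png',cv2.convertScaleAbs(cv2.resize(a[80:220],None,fx=1.4,fy=3),alpha=1.8))
E
```

```text
(no output)
```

View pics/topz2.png

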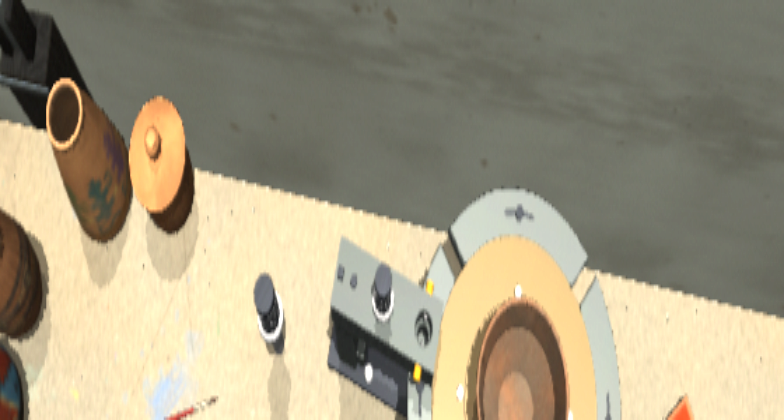

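```bash
python3 - <<'E'
from h import *
for n,a,b in [('eraser',(342,303),(262,353)),('yellow',(463,250),(446,412)),('dish',(192,322),(134,260)),('cup',(145,300),(125,218)),('bigpin',(190,178),(244,148)),('lidknob',(109,128),(235,117)),('redcup',(60,250),(121,160)),('green',(27,245),(110,146))]:
    X,e=tri(('top0',*a),('scene0',*b));print(n,X.round(3),np.round(e,4),atz('top0',*a,0).round(3),atz('scene0',*b,0).round(3))
E
```

```text
eraser [ 0.401 -0.082  0.008] [0.0003 0.0003] [ 0.401 -0.083  0.   ] [ 0.404 -0.077  0.   ]
yellow [ 0.532 -0.306  0.02 ] [0.0017 0.0017] [ 0.534 -0.313  0.   ] [ 0.546 -0.302  0.   ]
dish [0.331 0.198 0.016] [0.0003 0.0003] [0.33  0.201 0.   ] [0.336 0.215 0.   ]
cup [0.36  0.29  0.034] [0.0006 0.0006] [0.36  0.298 0.   ] [0.371 0.331 0.   ]
bigpin [0.58  0.223 0.134] [0.0005 0.0005] [0.613 0.249 0.   ] [0.69  0.399 0.   ]
lidknob [0.671 0.4   0.086] [0.0009 0.0009] [0.699 0.434 0.   ] [0.751 0.53  0.   ]
redcup [0.431 0.467 0.035] [0.0017 0.0017] [0.435 0.482 0.   ] [0.446 0.521 0.   ]
green [0.434 0.532 0.036] [0.001 0.001] [0.437 0.55  0.   ] [0.449 0.59  0.   ]
```

```bash
python3 - <<'E'
from h import *
for u,v in [(2,121),(139,136),(318,158),(421,169),(558,186)]: print(atz('top0',u,v,0).round(3),atz('top0',u,v,-.05).round(3))
import cv2
for x,y in [(.72,.4),(.70,.1),(.70,-.1),(.68,-.3)]: print(proj('top0',[x,y,0]).round(),proj('scene0',[x,y,0]).round())
a=cv2.imread('pics/scene0.png');cv2.imwrite('pics/sz2.png',cv2.convertScaleAbs(cv2.resize(a[:,150:],None,fx=1.9,fy=1.4),alpha=1.5))
E
```

```text
[0.686 0.66  0.   ] [ 0.702  0.691 -0.05 ]
[0.689 0.369 0.   ] [ 0.705  0.385 -0.05 ]
[ 0.688 -0.006  0.   ] [ 0.704 -0.009 -0.05 ]
[ 0.691 -0.219  0.   ] [ 0.707 -0.233 -0.05 ]
[ 0.689 -0.499  0.   ] [ 0.706 -0.528 -0.05 ]
[127. 120.] [254. 144.]
[268. 146.] [334. 214.]
[364. 158.] [411. 274.]
[460. 179.] [505. 360.]
```

View pics/sz2.png

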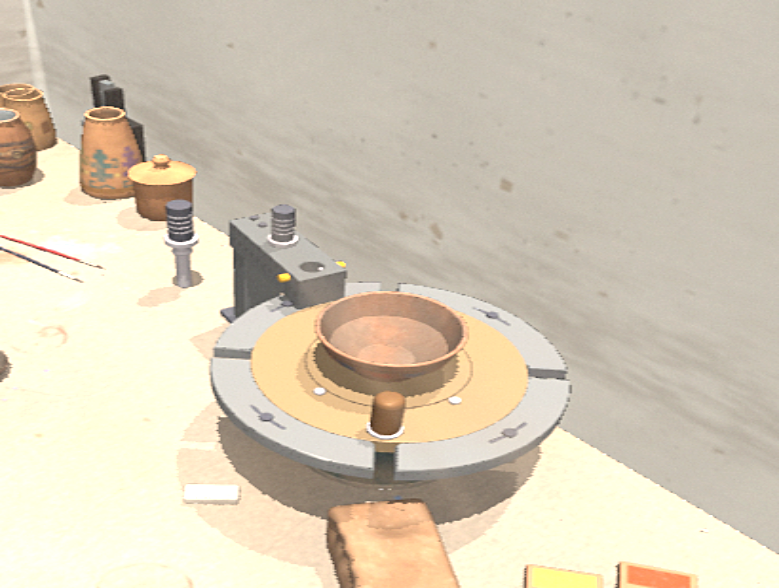

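play_rows(deltas=[0,0,-40,0,0,0,0,-40,0,0,0,0,-40,0,0,0,-32.1,0,28.8,0,0,-32.1,0,28.8,0,0,-32.1,0,28.8,0,0,-32.1,0,28.8,0,0,-32.1,0,28.8,0,0,-32.1,0,28.8,0,0,-32.1,0,28.8,0])

```text
time_s: 1.2
tcp_pos: [0.3647, 0.3096, 0.3426]
ee_rot: [[-0.93, 0.0, -0.367], [0.367, 0.0, -0.93], [0.0, -1.0, -0.0]]
wrist_force: [1.5, 0.1, -0.5]
gripper_width: 1.005
```

play_rows(deltas=[0,-32.1,0,28.8,0,0,-32.1,0,28.8,0,0,-32.1,0,28.8,0,0,-32.1,0,28.8,0,0,-32.1,0,28.8,0,0,-32.1,0,28.8,0,0,-32.1,0,28.8,0,0,0,0,0,0.147,0,0,0,0,0.147,0,0,0,0,0.147])

```text
time_s: 2.2
tcp_pos: [0.4994, 0.0407, 0.3422]
ee_rot: [[-0.679, -0.001, -0.734], [0.734, -0.0, -0.679], [0.0, -1.0, 0.001]]
wrist_force: [-0.6, 0.1, -0.3]
gripper_width: 0.997
```

play_rows(deltas=[0,0,0,0,0.147,0,0,0,0,0.147,0,0,0,0,0.147,0,0,0,0,0.147,0,0,0,0,0.147,0,0,0,0,0.147,0,0,0,0,0.147,0,0,0,0,0.147,0,0,0,0,0.147,0,0,0,0,0.147])

```text
time_s: 3.2
tcp_pos: [0.4992, 0.0414, 0.3424]
ee_rot: [[0.661, -0.0, -0.75], [0.75, 0.0, 0.661], [-0.0, -1.0, 0.0]]
wrist_force: [-0.0, 0.2, 0.4]
gripper_width: 1.0
```

play_rows(deltas=[0,0,0,0,0.147,0,0,0,0,0.147,0,0,0,0,0.147,0,0,0,0,0.147,0,0,0,0,0.147,0,0,0,0,0.147,0,0,0,0,0.147,100,20,0,0,0,100,20,0,0,0,100,0,0,0,0])

```text
time_s: 4.2
tcp_pos: [0.54, 0.0343, 0.3414]
ee_rot: [[0.985, -0.001, 0.174], [-0.174, -0.0, 0.985], [-0.001, -1.0, -0.001]]
wrist_force: [-1.4, 0.4, -0.3]
gripper_width: 0.81
```

```bash
python3 - <<'E'
from h import *
s=r.sense()
for k in('time_s','joints','tcp_pos','ee_rot','wrist_force','gripper_width'): print(k,np.round(s[k],4).tolist())
cap('wrist','w1.png')
E
```

```text
time_s 4.2
joints [20.8092, 10.3254, 0.9818, -0.0037, -80.7438, -120.8462]
tcp_pos [0.54, 0.0343, 0.3414]
ee_rot [[0.9847, -0.0014, 0.1743], [-0.1743, -0.0005, 0.9847], [-0.0013, -1.0, -0.0007]]
wrist_force [-1.4136, 0.4173, -0.2967]
gripper_width 0.8101
```

View pics/w1.png

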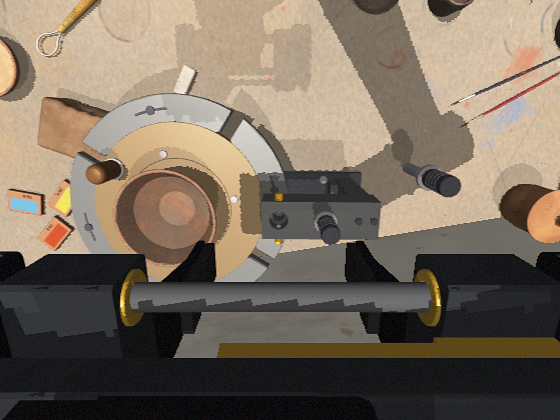

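```bash
python3 - <<'E'
import cv2
a=cv2.imread('pics/w1.png');cv2.imwrite('pics/w1a.png',cv2.resize(a[160:260,240:400],None,fx=5,fy=5,interpolation=cv2.INTER_CUBIC))
cv2.imwrite('pics/w1b.png',cv2.resize(a[80:280,60:290],None,fx=3.4,fy=3,interpolation=cv2.INTER_CUBIC))
E
```

```text
(no output)
```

View pics/w1a.png

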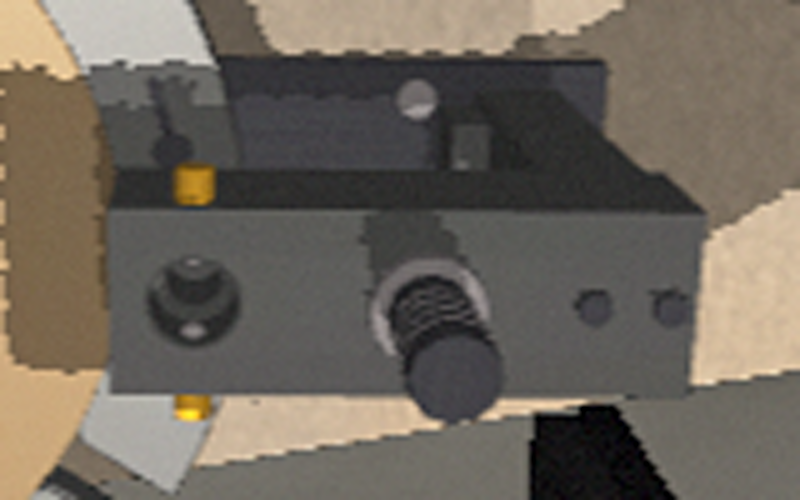

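View pics/w1b.png

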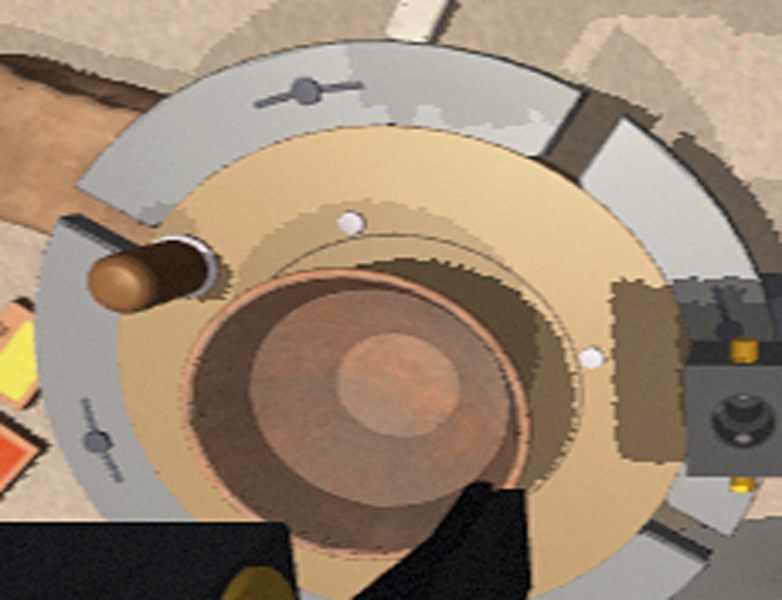

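```bash
python3 - <<'E'
from h import *
z=lambda a:(240+a[0]/5,160+a[1]/5)
w=lambda a,h:atz('w1',*z(a),h)
g=w((194,300),.158);p=w((453,372),.204);c=w((430,305),.164)
print('guide',g,'pin',p,'collar',c)
for a,b in [((105,212),(705,212)),((110,392),(690,397))]:
    A,B=w(a,.158),w(b,.158);d=B-A;print('edge',A,B,np.linalg.norm(d),np.degrees(np.arctan2(-d[0],d[1])))
A=[w(q,.158) for q in [(105,212),(705,212),(690,397),(110,392)]];print(np.linalg.norm(A[0]-A[3]))
for q in(p,c): d=q-g;print(np.linalg.norm(d[:2]),np.degrees(np.arctan2(-d[0],d[1])))
print(tri(('w1',*z((194,300))),('top0',302.6,189.4),('scene0',314.7,190.4)))
print(tri(('w1',*z((453,372))),('top0',274.1,172.4),('scene0',299,148.5)))
E
```

```text
guide [0.57988829 0.02501116 0.158     ] pin [0.58814078 0.0756432  0.204     ] collar [0.58807228 0.07645475 0.164     ]
edge [0.55629159 0.00925803 0.158     ] [0.57930055 0.13961904 0.158     ] 0.13237599765929986 -10.009714079182602
edge [0.59836615 0.00225326 0.158     ] [0.62254546 0.13237626 0.158     ] 0.132350425342112 -10.52657763806633
0.042653667648077695
0.05130016302275278 -9.257207133981126
0.05209049899631332 -9.039243387337121
(array([0.57967608, 0.0241818 , 0.15798185]), [0.0008562705675382738, 0.0010023915772821629, 0.0008060118925350936])
(array([0.58839818, 0.07497223, 0.2058468 ]), [0.0010808845763362045, 0.001052724294711477, 0.00011651797181841381])
```

play_rows(deltas=[130,10,0,12.2,0,130,10,0,12.2,0,130,10,0,12.2,0,130,10.5,0,12.1,0,130,0,20,0,0,130,0,20,0,0,130,0,20,0,0,130,0,20,0,0,130,0,15,0,0,130,0,15,0,0])

```text
time_s: 5.25
tcp_pos: [0.5869, 0.0761, 0.232]
ee_rot: [[0.985, -0.0, 0.173], [-0.173, 0.0, 0.985], [-0.0, -1.0, 0.0]]
wrist_force: [0.5, -0.6, 1.2]
gripper_width: 0.485
```

```bash
python3 - <<'E'
from h import *
s=r.sense()
for k in('time_s','joints','tcp_pos','ee_rot','wrist_force','gripper_width'): print(k,np.round(s[k],4).tolist())
cap('wrist','w2.png')
import cv2
a=cv2.imread('pics/w2.png');cv2.imwrite('pics/w2a.png',cv2.resize(a[130:300,190:400],None,fx=3.8,fy=3.5,interpolation=cv2.INTER_CUBIC))
E
```

```text
time_s 5.25
joints [23.0479, 18.4507, -3.5535, -0.0048, -67.9981, -122.991]
tcp_pos [0.5869, 0.0761, 0.232]
ee_rot [[0.985, -0.0001, 0.1727], [-0.1727, 0.0001, 0.985], [-0.0001, -1.0, 0.0]]
wrist_force [0.4981, -0.5938, 1.2173]
gripper_width 0.4855
```

View pics/w2.png

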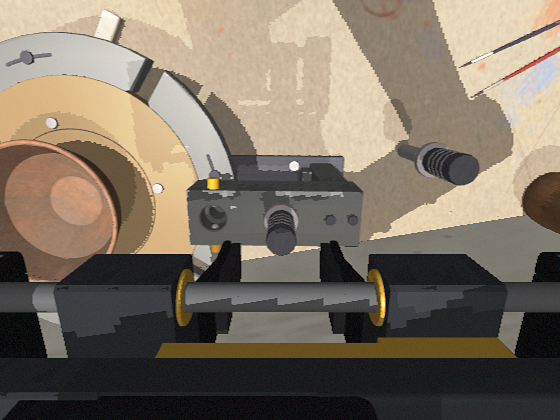

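View pics/w2a.png

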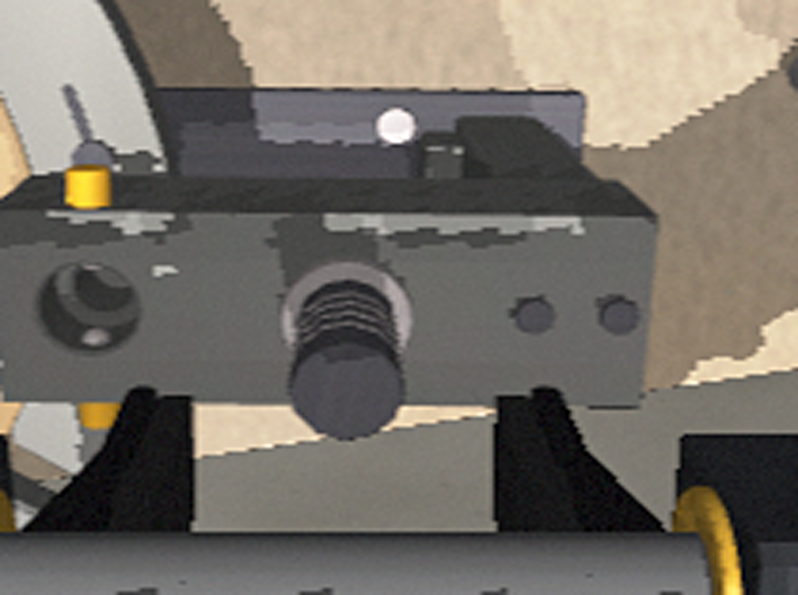

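```bash
python3 - <<'E'
from h import *
g=atz('w2',213.7,218,.158);p=atz('w2',281.6,241.4,.204);c=atz('w2',281.3,220,.164)
print(g,p,c)
z=lambda a:(240+a[0]/5,160+a[1]/5)
print(tri(('w1',*z((194,300))),('w2',213.7,218)),tri(('w1',*z((453,372))),('w2',281.6,241.4)))
s=r.sense();R=np.array(s['ee_rot']);t=np.array(s['tcp_pos'])
for X in(g,p,c):print((R.T@(X-t)*1000).round(1))
q=lambda a:atz('w2',190+a[0]/3.8,130+a[1]/3.5,.158)
A,B,C,D=q((5,212)),q((656,215)),q((640,406)),q((5,402));
for u,v in((A,B),(D,C)): d=v-u;print(np.degrees(np.arctan2(-d[0],d[1])),u,v)
E
```

```text
[0.58015325 0.02509404 0.158     ] [0.58925991 0.07615773 0.204     ] [0.58865453 0.07617498 0.164     ]
(array([0.58023308, 0.02494319, 0.1573244 ]), [0.0001151916816518544, 0.00011519168165192256]) (array([0.59002867, 0.07595718, 0.20077136]), [0.0005147698405197929, 0.0005147698405198739])
[  4.   71.1 -50.8]
[ 3.9 25.   1. ]
[ 3.5 65.   0.9]
-10.226523155741102 [0.55620079 0.01356814 0.158     ] [0.57893883 0.13960606 0.158     ]
-10.343427947644598 [0.59880163 0.00266298 0.158     ] [0.62237881 0.13184317 0.158     ]
```

```bash
python3 - <<'E'
from h import *
for i in range(3):
    s=r.sense();print(s['time_s'],np.round(s['tcp_pos'],4),np.round(s['ee_rot'],4).tolist())
cap('wrist','w3.png')
s=r.sense();print(s['time_s'],np.round(s['tcp_pos'],4))
E
```

```text
5.3 [0.5854 0.0759 0.2291] [[0.9849, -0.0052, 0.1733], [-0.1733, -0.0005, 0.9849], [-0.0051, -1.0, -0.0014]]
5.3 [0.5854 0.0759 0.2291] [[0.9849, -0.0052, 0.1733], [-0.1733, -0.0005, 0.9849], [-0.0051, -1.0, -0.0014]]
5.3 [0.5854 0.0759 0.2291] [[0.9849, -0.0052, 0.1733], [-0.1733, -0.0005, 0.9849], [-0.0051, -1.0, -0.0014]]
5.35 [0.5857 0.0757 0.2304]
```

play_rows(deltas=[130,0,0,0,0,130,0,0,0,0,130,0,0,0,0,130,0,0,0,0,130,0,0,0,0,130,0,0,0,0,130,0,0,0,0,130,0,0,0,0,130,0,0,0,0,130,0,0,0,0])

```text
time_s: 6.35
tcp_pos: [0.5871, 0.0754, 0.2325]
ee_rot: [[0.985, -0.0, 0.173], [-0.173, -0.0, 0.985], [-0.0, -1.0, -0.0]]
wrist_force: [0.4, 0.1, 0.7]
gripper_width: 0.49
```

```bash
python3 - <<'E'
from h import *
s=r.sense();print(s['time_s'],np.round(s['tcp_pos'],4),np.round(s['ee_rot'],4).tolist(),s['wrist_force'],s['gripper_width'])
cap('wrist','w3.png')
s=r.sense();print(s['time_s'],np.round(s['tcp_pos'],4))
a=cv2.imread('pics/w3.png');cv2.imwrite('pics/w3a.png',cv2.resize(a[130:300,190:400],None,fx=3.8,fy=3.5,interpolation=cv2.INTER_CUBIC))
E
```

```text
6.35 [0.5871 0.0754 0.2325] [[0.9849, -0.0001, 0.1734], [-0.1734, -0.0, 0.9849], [-0.0001, -1.0, -0.0]] [0.36260884 0.14925546 0.68203605] 0.4897559622423273
6.4 [0.5871 0.0754 0.2325]
```

View pics/w3a.png

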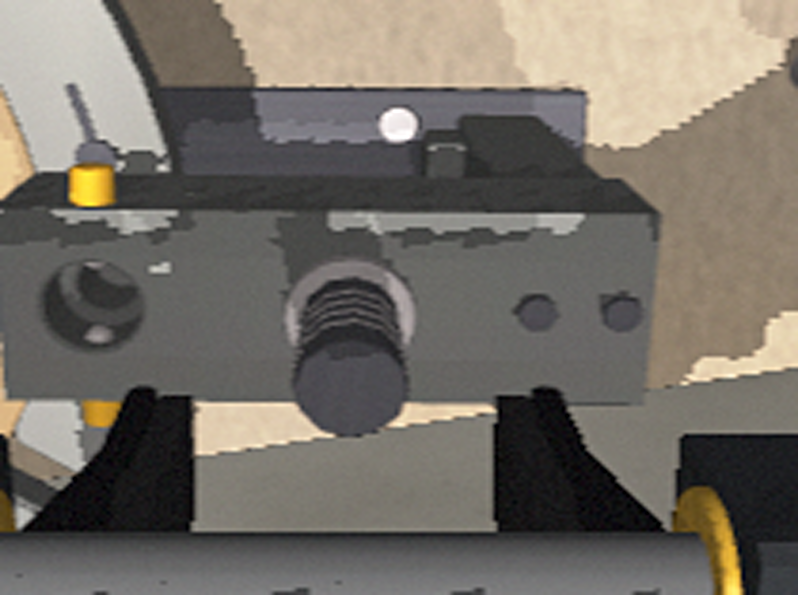

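```bash
python3 - <<'E'
from h import *
s=r.sense();R=np.array(s['ee_rot']);t=np.array(s['tcp_pos'])
P=lambda a:(190+a[0]/3.8,130+a[1]/3.5)
g=atz('w3',*P((93,306)),.158);p=atz('w3',*P((351,387)),.204);c=atz('w3',*P((350,312)),.164)
for X in(g,p,c):print(X.round(4),(R.T@(X-t)*1000).round(1))
E
```

```text
[0.5802 0.0249 0.158 ] [  1.9  74.5 -50.9]
[0.5892 0.076  0.204 ] [ 2.  28.5  1. ]
[0.5885 0.0761 0.164 ] [ 1.2 68.5  1. ]
```

play_rows(deltas=[130,0.9,2,0.5,0,130,0.9,6,0.5,0,130,0,9,0,0,130,0,10,0,0,130,0,10,0,0,130,0,10,0,0,130,0,8,0,0,130,0,5,0,0,130,0,2,0,0,130,0,0,0,0])

```text
time_s: 7.4
tcp_pos: [0.5891, 0.076, 0.1704]
ee_rot: [[0.985, -0.0, 0.173], [-0.173, -0.0, 0.985], [-0.0, -1.0, -0.0]]
wrist_force: [-0.3, -1.1, 0.0]
gripper_width: 0.49
```

play_rows(deltas=[160,0,0,0,0,190,0,0,0,0,220,0,0,0,0,255,0,0,0,0,255,0,0,0,0,255,0,0,0,0,255,0,0,0,0,255,0,0,0,0,255,0,0,0,0,255,0,0,0,0])

```text
time_s: 8.4
tcp_pos: [0.5892, 0.0761, 0.1708]
ee_rot: [[0.985, 0.0, 0.173], [-0.173, 0.0, 0.985], [0.0, -1.0, 0.0]]
wrist_force: [-0.9, 0.0, 1.8]
gripper_width: 0.218
```

play_rows(deltas=[255,0,-2,0,0,255,0,-6,0,0,255,0,-10,0,0,255,0,-12,0,0,255,0,-12,0,0,255,0,-12,0,0,255,0,-8,0,0,255,0,-4,0,0,255,0,-1,0,0,255,0,0,0,0])

```text
time_s: 9.4
tcp_pos: [0.5889, 0.076, 0.2373]
ee_rot: [[0.985, -0.001, 0.173], [-0.173, -0.0, 0.985], [-0.001, -1.0, -0.0]]
wrist_force: [0.2, -0.1, -1.6]
gripper_width: 0.218
```

play_rows(deltas=[255,0,0,-2,0,255,0,0,-5,0,255,0,0,-8,0,255,0,0,-10,0,255,0,0,-10,0,255,0,0,-8,0,255,0,0,-5,0,255,0,0,-3,0,255,0,0,-1,0,255,0,0,0,0])

```text
time_s: 10.4
tcp_pos: [0.5801, 0.0248, 0.2376]
ee_rot: [[0.985, 0.0, 0.173], [-0.173, 0.0, 0.985], [0.0, -1.0, 0.0]]
wrist_force: [0.4, -0.9, -0.7]
gripper_width: 0.217
```

```bash
python3 - <<'E'
from h import *
s=r.sense();print(s['time_s'],np.round(s['tcp_pos'],4),np.round(s['ee_rot'],4).tolist(),s['wrist_force'],s['gripper_width'])
cap('wrist','w4.png');cap('top','t4.png');cap('scene','s4.png')
s=r.sense();print(s['time_s'],np.round(s['tcp_pos'],4))
a=cv2.imread('pics/w4.png');cv2.imwrite('pics/w4a.png',cv2.resize(a[130:300,190:400],None,fx=3.8,fy=3.5,interpolation=cv2.INTER_CUBIC))
a=cv2.imread('pics/s4.png');cv2.imwrite('pics/s4a.png',cv2.resize(a[100:250,230:400],None,fx=4.5,fy=4,interpolation=cv2.INTER_CUBIC))
E
```

```text
10.4 [0.5801 0.0248 0.2376] [[0.9849, 0.0001, 0.1733], [-0.1733, 0.0, 0.9849], [0.0001, -1.0, 0.0001]] [ 0.42588995 -0.90491398 -0.71368147] 0.21652054304176027
10.55 [0.5801 0.0251 0.2375]
```

View pics/w4a.png

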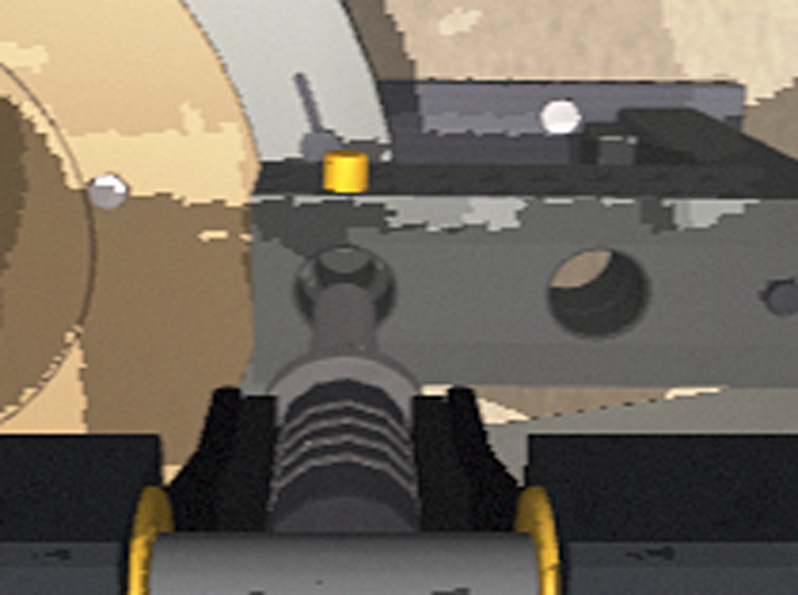

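View pics/s4a.png

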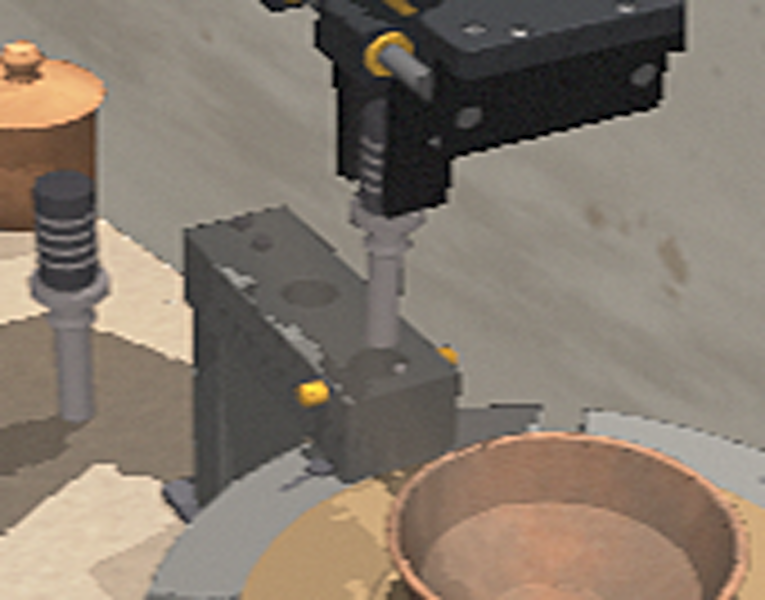

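```bash
python3 - <<'E'
from h import *
P=lambda a:(190+a[0]/3.8,130+a[1]/3.5)
g=atz('w4',*P((346,295)),.158);f=atz('w4',*P((345,311)),.1667);print(g,f); h=atz('w4',*P((598,293)),.158);print(h)
d=h-g;print(np.linalg.norm(d[:2]),np.degrees(np.arctan2(-d[0],d[1])))
E
```

```text
[0.58109101 0.02491852 0.158     ] [0.58187159 0.0245633  0.1667    ]
[0.58959073 0.07600644 0.158     ]
0.05179016861098653 -9.446031060413118
```

play_rows(deltas=[255,0,2,0,0,255,0,4,0,0,255,0,5,0,0,255,0,5,0,0,255,0,4,0,0,255,0,2,0,0,255,0,1,0,0,255,0,1,0,0,255,0,1,0,0,255,0,0,0,0])

```text
time_s: 11.55
tcp_pos: [0.58, 0.0248, 0.2125]
ee_rot: [[0.985, -0.0, 0.173], [-0.173, 0.0, 0.985], [-0.0, -1.0, 0.0]]
wrist_force: [-0.5, -0.6, -1.3]
gripper_width: 0.215
```

play_rows(deltas=[255,0,0.5,0,0,255,0,0.5,0,0,255,0,0.5,0,0,255,0,0.5,0,0,255,0,0.5,0,0,255,0,0.5,0,0,255,0,0.5,0,0,255,0,0,0,0,255,0,0,0,0,255,0,0,0,0])

```text
time_s: 12.55
tcp_pos: [0.5801, 0.0249, 0.2091]
ee_rot: [[0.985, 0.0, 0.173], [-0.173, 0.0, 0.985], [0.0, -1.0, 0.0]]
wrist_force: [-0.1, -0.3, -1.0]
gripper_width: 0.214
```

play_rows(deltas=[255,0,0.6,0,0,255,0,0.6,0,0,255,0,0.6,0,0,255,0,0.6,0,0,255,0,0.6,0,0,255,0,0.6,0,0,255,0,0.6,0,0,255,0,0,0,0,255,0,0,0,0,255,0,0,0,0])

```text
time_s: 13.55
tcp_pos: [0.5801, 0.0249, 0.2049]
ee_rot: [[0.985, 0.0, 0.173], [-0.173, -0.0, 0.985], [0.0, -1.0, -0.0]]
wrist_force: [0.5, 0.0, -1.4]
gripper_width: 0.218
```

play_rows(deltas=[255,0,1,0,0,255,0,1.5,0,0,255,0,1.8,0,0,255,0,1.8,0,0,255,0,1.8,0,0,255,0,1.8,0,0,255,0,1.5,0,0,255,0,1,0,0,255,0,0.5,0,0,255,0,0,0,0])

```text
time_s: 14.55
tcp_pos: [0.58, 0.0248, 0.1921]
ee_rot: [[0.985, -0.0, 0.173], [-0.173, -0.0, 0.985], [-0.0, -1.0, -0.0]]
wrist_force: [-0.6, 0.8, -1.2]
gripper_width: 0.214
```

```bash
python3 - <<'E'
from h import *
s=r.sense();print(s['time_s'],np.round(s['tcp_pos'],4),s['wrist_force'],s['gripper_width'])
cap('wrist','w5.png');cap('scene','s5.png')
a=cv2.imread('pics/w5.png');cv2.imwrite('pics/w5a.png',cv2.resize(a[130:300,190:400],None,fx=3.8,fy=3.5,interpolation=cv2.INTER_CUBIC))
a=cv2.imread('pics/s5.png');cv2.imwrite('pics/s5a.png',cv2.resize(a[100:250,230:400],None,fx=4.5,fy=4,interpolation=cv2.INTER_CUBIC))
E
```

```text
14.55 [0.58   0.0248 0.1921] [-0.60222356  0.75570286 -1.19941568] 0.21443822276204247
```

View pics/w5a.png

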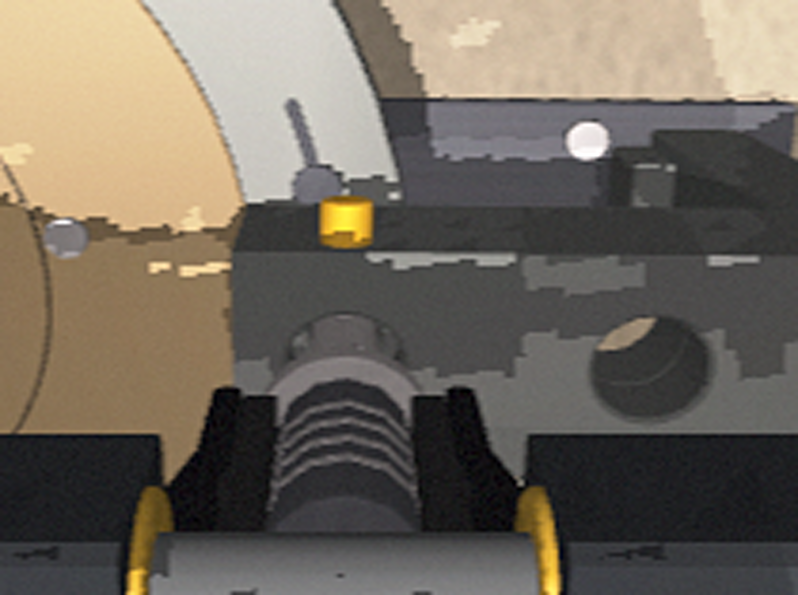

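View pics/s5a.png

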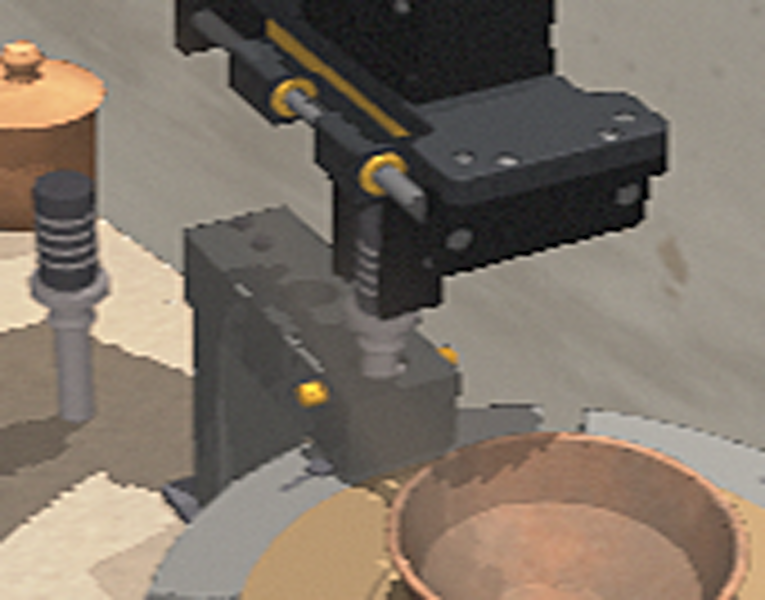

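play_rows(deltas=[255,0,1,0,0,255,0,1,0,0,255,0,1,0,0,255,0,0.5,0,0,200,0,0,0,0,150,0,0,0,0,130,0,0,0,0,130,0,0,0,0,130,0,0,0,0,130,0,0,0,0])

```text
time_s: 15.65
tcp_pos: [0.5801, 0.0249, 0.1888]
ee_rot: [[0.985, 0.0, 0.173], [-0.173, 0.0, 0.985], [0.0, -1.0, 0.0]]
wrist_force: [0.6, -1.1, -0.2]
gripper_width: 0.478
```

```bash
python3 - <<'E'
from h import *
s=r.sense();print(s['time_s'],np.round(s['tcp_pos'],4),s['wrist_force'],s['gripper_width'])
cap('wrist','w6.png');
a=cv2.imread('pics/w6.png');cv2.imwrite('pics/w6a.png',cv2.resize(a[130:300,190:400],None,fx=3.8,fy=3.5,interpolation=cv2.INTER_CUBIC))
E
```

```text
15.65 [0.5801 0.0249 0.1888] [ 0.58324675 -1.09961884 -0.21339208] 0.4782504290872325
```

View pics/w6a.png

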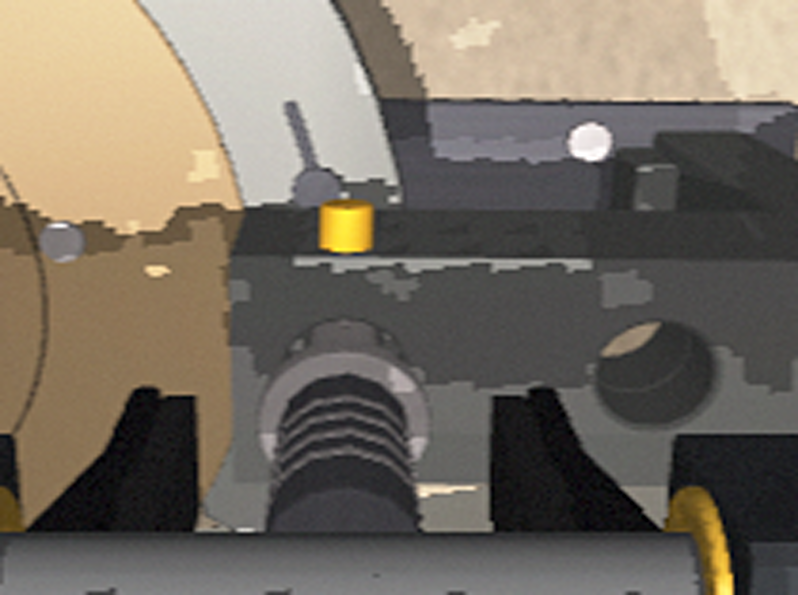

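```bash
cat > sl.py <<'E'
from h import *
z=lambda a:(60+a[0]/3.4,80+a[1]/3)
ax=np.array([.5581,-.0960])
def ang(p): d=p[:2]-ax; return np.degrees(np.arctan2(d[1],d[0]))%360,np.linalg.norm(d)
for n,ps in {'knobslot':[(80,185),(150,225),(65,215),(130,250)],'guideslot':[(580,90),(540,155),(625,120),(580,185)]}.items():
    Q=[atz('w1',*z(p),.116) for p in ps]
    print(n,[tuple(np.round(ang(q),4)) for q in Q],ang((Q[0]+Q[2])/2))
k=atz('w1',*z((125,283)),.155);print('knob',k,ang(k))
k=tri(('w1',*z((118,283))),('top0',407.9,250.6),('scene0',355.3,282.6));print(k,ang(k[0]))
# ring outer circle pts in w1b
pts=[(180,95),(392,40),(520,62),(45,270),(35,330),(760,260),(690,175)]
Q=np.array([atz('w1',*z(p),.116)[:2] for p in pts])
A=np.c_[2*Q,np.ones(len(Q))];s=np.linalg.lstsq(A,(Q**2).sum(1),rcond=None)[0];print('ring fit',s[:2],np.sqrt(s[2]+s[:2]@s[:2]))
print([round(float(np.linalg.norm(q-ax)),4) for q in Q])
E
python3 sl.py
```

```text
knobslot [(np.float64(222.2741), np.float64(0.1347)), (np.float64(221.7414), np.float64(0.1078)), (np.float64(228.1233), np.float64(0.1339)), (np.float64(228.6318), np.float64(0.1092))] (np.float64(225.1908111283967), np.float64(0.1341140159015673))
guideslot [(np.float64(140.093), np.float64(0.1361)), (np.float64(140.4824), np.float64(0.1078)), (np.float64(132.298), np.float64(0.1351)), (np.float64(131.151), np.float64(0.1057))] (np.float64(136.20947754962776), np.float64(0.135256763594538))
knob [ 0.49494433 -0.16086153  0.155     ] (np.float64(225.7634335879163), np.float64(0.09052986827924239))
(array([ 0.49484103, -0.1595118 ,  0.16254221]), [0.001236057827428059, 0.001293833633293753, 0.00023138428217907249]) (np.float64(225.11427173362577), np.float64(0.08964064677290254))
ring fit [ 0.55943597 -0.09430762] 0.13646183985749777
[0.1341, 0.1361, 0.1369, 0.1339, 0.1349, 0.1389, 0.1353]
```

play_rows(deltas=[130,0,-3,0,0,130,0,-7,0,0,130,0,-10,0,0,130,0,-12,0,0,160,0,-12,0,0,200,0,-10,0,0,255,0,-7,0,0,255,0,-3,0,0,255,0,0,0,0,255,0,0,0,0])

```text
time_s: 16.7
tcp_pos: [0.5798, 0.0248, 0.2521]
ee_rot: [[0.985, -0.001, 0.173], [-0.173, -0.0, 0.985], [-0.001, -1.0, -0.0]]
wrist_force: [-0.4, -0.2, -0.4]
gripper_width: 0.049
```

```bash
python3 - <<'E'
from h import *
s=r.sense();print(s['time_s'],np.round(s['tcp_pos'],4),s['wrist_force'],s['gripper_width'])
cap('wrist','w7.png');
E
```

```text
16.7 [0.5798 0.0248 0.2521] [-0.43290409 -0.23293645 -0.41853978] 0.048530736548798824
```

View pics/w7.png

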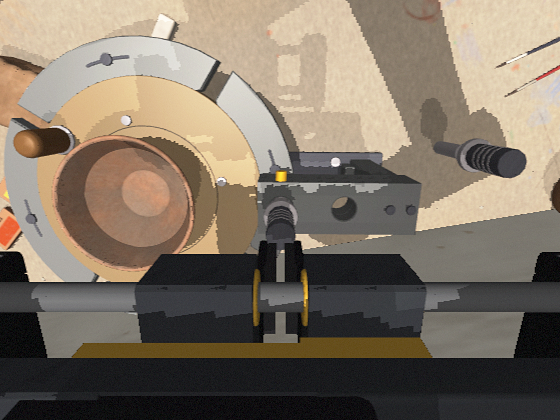

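play_rows(deltas=[255,-2.1,0,-8,0,255,-4.8,0,-18,0,255,-6.9,0,-26,0,255,-7.4,0,-28,0,200,-7.4,0,-28,0,130,-7.4,0,-28,0,130,-6.9,0,-26,0,130,-4.8,0,-18,0,130,-2.9,0,-11,0,130,-1.4,0,-5.5,0])

```text
time_s: 17.75
tcp_pos: [0.4938, -0.161, 0.2527]
ee_rot: [[0.985, -0.0, 0.175], [-0.175, 0.0, 0.985], [-0.0, -1.0, 0.0]]
wrist_force: [1.2, -0.2, -0.9]
gripper_width: 0.444
```

play_rows(deltas=[130,0,0,0,-0.06,130,0,0,0,-0.12,130,0,0,0,-0.14,130,0,0,0,-0.14,130,0,0,0,-0.14,130,0,0,0,-0.14,130,0,0,0,-0.12,130,0,0,0,-0.08,130,0,0,0,-0.04,130,0,0,0,0])

```text
time_s: 18.75
tcp_pos: [0.4949, -0.1594, 0.2525]
ee_rot: [[0.692, -0.0, -0.722], [0.722, 0.0, 0.692], [-0.0, -1.0, 0.0]]
wrist_force: [0.3, -1.3, 0.2]
gripper_width: 0.489
```

```bash
python3 - <<'E'
from h import *
s=r.sense();print(s['time_s'],np.round(s['tcp_pos'],4),np.round(s['ee_rot'],3).tolist(),s['wrist_force'],s['gripper_width'])
cap('wrist','w8.png');cap('top','t8.png')
E
```

```text
18.75 [ 0.4949 -0.1594  0.2525] [[0.692, -0.0, -0.722], [0.722, 0.0, 0.692], [-0.0, -1.0, 0.0]] [ 0.34230026 -1.33661999  0.24738014] 0.48912076962082324
```

View pics/w8.png

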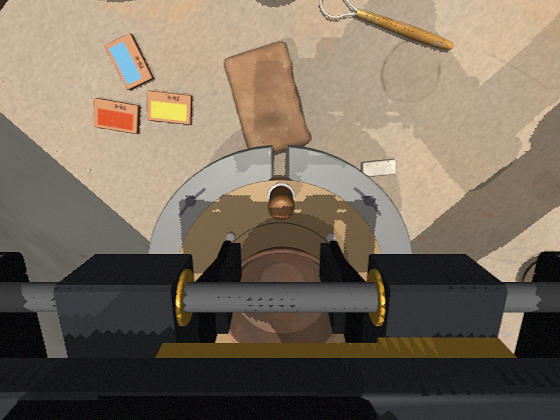

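View pics/t8.png

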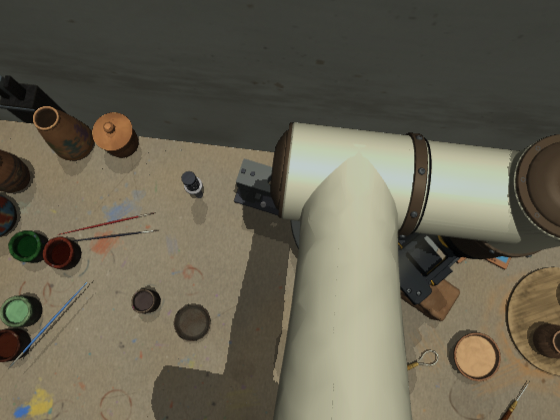

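```bash
python3 - <<'E'
from h import *
s=r.sense();R=np.array(s['ee_rot']);t=np.array(s['tcp_pos'])
a=cv2.imread('pics/w8.png');cv2.imwrite('pics/w8a.png',cv2.resize(a[140:280,200:360],None,fx=5,fy=4.2,interpolation=cv2.INTER_CUBIC))
for u,v,h in [(281,209,.157),(281,191,.121),(280.5,165,.116)]:
    X=atz('w8',u,v,h);print(X.round(4),(R.T@(X-t)*1000).round(1))
E
```

```text
[ 0.4954 -0.159   0.157 ] [ 0.8 95.6 -0. ]
[ 0.4908 -0.1636  0.121 ] [ -5.8 131.6   0. ]
[ 0.4749 -0.1809  0.116 ] [-29.3 136.6  -0.5]
```

View pics/w8a.png

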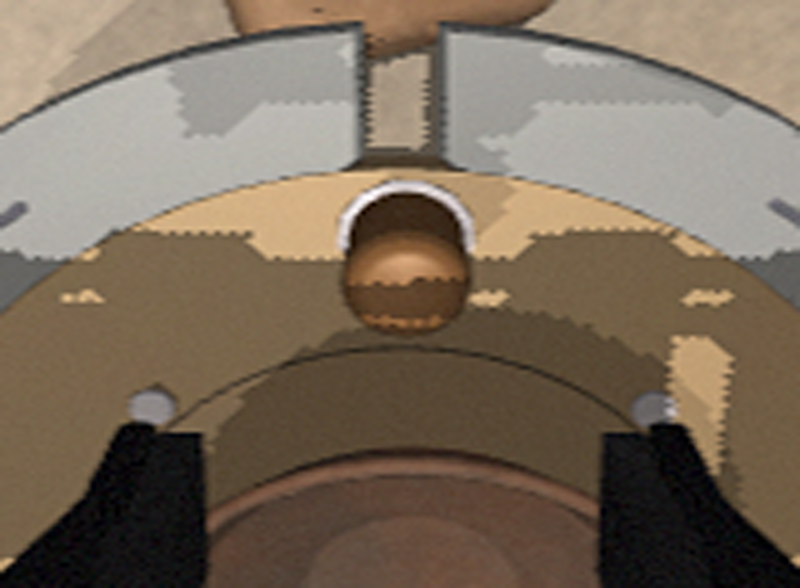

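play_rows(deltas=[130,0,4,0,0,130,0,10,0,0,130,0,16,0.5,0,130,0,18,0.4,0,130,0,18,0,0,130,0,18,0,0,130,0,16,0,0,130,0,12,0,0,140,0,6,0,0,150,0,2,0,0])

```text
time_s: 19.85
tcp_pos: [0.4938, -0.1591, 0.1319]
ee_rot: [[0.693, -0.001, -0.721], [0.721, -0.0, 0.693], [-0.001, -1.0, 0.001]]
wrist_force: [-0.7, -0.1, 0.2]
gripper_width: 0.436
```

```bash
python3 - <<'E'
from h import *
s=r.sense();print(s['time_s'],np.round(s['tcp_pos'],4),np.round(s['ee_rot'],3).tolist(),s['wrist_force'],s['gripper_width'])
cap('wrist','w9.png')
E
```

```text
19.85 [ 0.4938 -0.1591  0.1319] [[0.693, -0.001, -0.721], [0.721, -0.0, 0.693], [-0.001, -1.0, 0.001]] [-0.70101379 -0.08791871  0.1681996 ] 0.4355179867059503
```

View pics/w9.png

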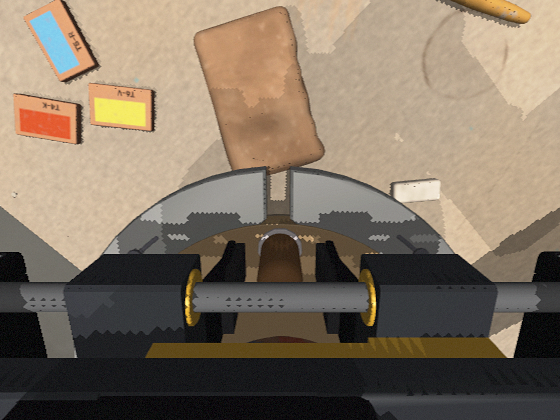

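play_rows(deltas=[160,0.05,0,1.35,0.015,160,0.07,0,1.8,0.02,160,0.13,0,2.97,0.033,160,0.13,0,2.97,0.033,160,0.13,0,2.97,0.033,160,0.13,0,2.97,0.033,160,0.13,0,2.97,0.033,160,0.13,0,2.97,0.033,160,0.13,0,2.97,0.033,160,0.13,0,2.97,0.033])

```text
time_s: 20.9
tcp_pos: [0.4785, -0.1375, 0.1334]
ee_rot: [[0.875, 0.001, -0.484], [0.484, -0.001, 0.875], [0.001, -1.0, -0.001]]
wrist_force: [-0.6, -2.0, 0.3]
gripper_width: 0.375
```

play_rows(deltas=[160,0.13,0,2.97,0.033,160,0.13,0,2.97,0.033,160,0.13,0,2.97,0.033,160,0.13,0,2.97,0.033,160,0.13,0,2.97,0.033,160,0.13,0,2.97,0.033,160,0.13,0,2.97,0.033,160,0.13,0,2.97,0.033,160,0.1,0,2.25,0.025,160,0.05,0,1.35,0.015])

```text
time_s: 21.9
tcp_pos: [0.4696, -0.1115, 0.1331]
ee_rot: [[0.98, 0.001, -0.2], [0.2, -0.0, 0.98], [0.001, -1.0, -0.0]]
wrist_force: [0.1, -1.5, 0.4]
gripper_width: 0.371
```

```bash
python3 - <<'E'
from h import *
s=r.sense();print(s['time_s'],np.round(s['tcp_pos'],4),np.round(s['ee_rot'],3).tolist(),s['wrist_force'],s['gripper_width'])
cap('wrist','w10.png');cap('scene','s10.png')
E
```

```text
21.9 [ 0.4696 -0.1115  0.1331] [[0.98, 0.001, -0.2], [0.2, -0.0, 0.98], [0.001, -1.0, -0.0]] [ 0.09642692 -1.51046296  0.36124223] 0.37090396587210006
```

View pics/w10.png

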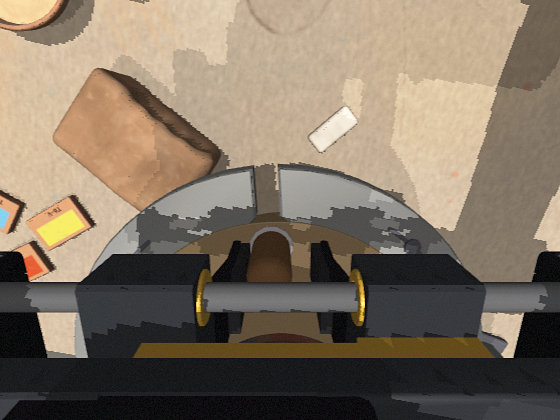

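View pics/s10.png

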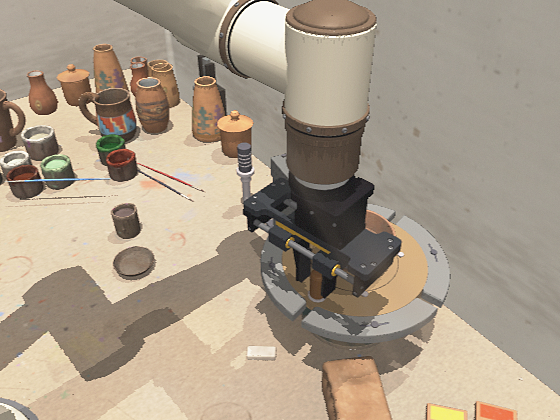

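play_rows(deltas=[160,0.1,0,1.8,0.02,160,0.12,0,2.7,0.03,160,0.13,0,2.97,0.033,160,0.13,0,2.97,0.033,160,0.13,0,2.97,0.033,160,0.13,0,2.97,0.033,160,0.13,0,2.97,0.033,160,0.13,0,2.7,0.03,160,0.1,0,2.25,0.025,160,0.05,0,1.35,0.015])

```text
time_s: 23.0
tcp_pos: [0.4689, -0.0858, 0.1327]
ee_rot: [[0.997, 0.0, 0.083], [-0.083, -0.0, 0.997], [0.0, -1.0, -0.0]]
wrist_force: [-0.3, -1.5, 0.8]
gripper_width: 0.372
```

```bash
python3 - <<'E'
from h import *
s=r.sense();print(s['time_s'],np.round(s['tcp_pos'],4),np.round(s['ee_rot'],3).tolist(),s['wrist_force'],s['gripper_width'])
cap('wrist','w11.png');cap('scene','s11.png')
a=cv2.imread('pics/w11.png');cv2.imwrite('pics/w11a.png',cv2.resize(a[150:300,190:360],None,fx=4.5,fy=4,interpolation=cv2.INTER_CUBIC))
E
```

```text
23.0 [ 0.4689 -0.0858  0.1327] [[0.997, 0.0, 0.083], [-0.083, -0.0, 0.997], [0.0, -1.0, -0.0]] [-0.27666708 -1.54397042  0.77264848] 0.37187364253135474
```

View pics/w11a.png

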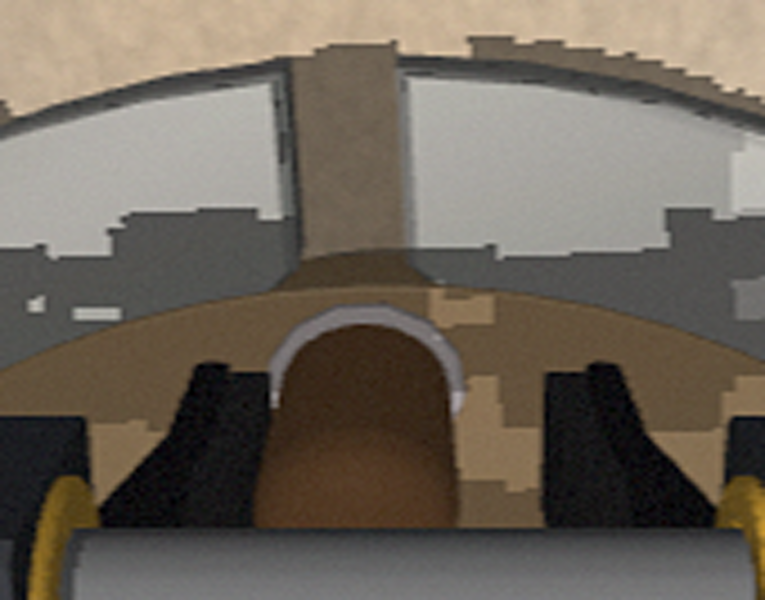

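View pics/s11.png

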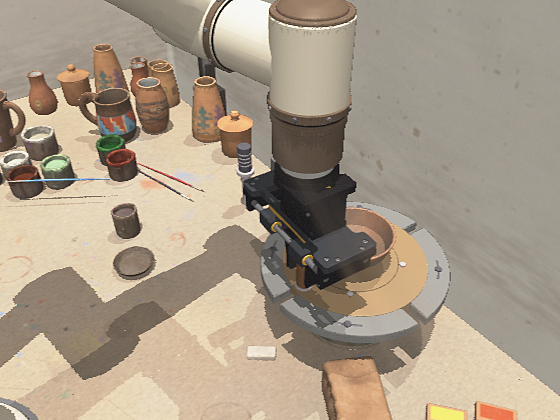

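```bash
python3 - <<'E'
from h import *
for ax in ([.5581,-.0960],[.5594,-.0943]):
  ax=np.array(ax)
  for u,v,h in [(266.7,170,.116),(268.9,212.5,.116),(271.6,250,.12)]:
    X=atz('w11',u,v,h);d=X[:2]-ax;print(X.round(4),np.degrees(np.arctan2(d[1],d[0]))%360,np.linalg.norm(d))
  d=np.array([.4689,-.0858])-ax;print(np.degrees(np.arctan2(d[1],d[0]))%360)
E
```

```text
[ 0.4231 -0.09    0.116 ] 177.4419630665093 0.1350978502966693
[ 0.4479 -0.0911  0.116 ] 177.43013702282022 0.11026981783419716
[ 0.4697 -0.0914  0.12  ] 176.99835511728753 0.08847617075730622
173.47657514353483
[ 0.4231 -0.09    0.116 ] 178.1801088895503 0.13633199520896636
[ 0.4479 -0.0911  0.116 ] 178.33276665765797 0.11150612334355826
[ 0.4697 -0.0914  0.12  ] 178.12625902582465 0.08970274777126615
174.63436907336018
```

play_rows(deltas=[160,0.03,0,0.9,0.01,160,0.03,0,0.9,0.01,160,0.03,0,0.9,0.01,160,0.03,0,0.9,0.01,160,0.03,0,0.9,0.01,160,0.03,0,0.9,0.01,160,0.03,0,0.9,0.01,160,0.03,0,0.9,0.01,160,0.03,0,0.9,0.01,160,0.03,0,0.45,0.005])

```text
time_s: 24.1
tcp_pos: [0.4702, -0.0773, 0.1326]
ee_rot: [[0.984, -0.0, 0.177], [-0.177, 0.0, 0.984], [-0.0, -1.0, 0.0]]
wrist_force: [-0.2, -1.6, 0.0]
gripper_width: 0.372
```

```bash
cat > st.py <<'E'
from h import *
import sys
n=sys.argv[1]
s=r.sense();print(s['time_s'],np.round(s['tcp_pos'],4),np.round(s['ee_rot'],3).tolist(),np.round(s['wrist_force'],2),np.round(s['moment'],3),s['gripper_width'])
cap('wrist',n+'.png')
a=cv2.imread('pics/'+n+'.png');cv2.imwrite('pics/'+n+'a.png',cv2.resize(a[150:300,190:360],None,fx=4.5,fy=4,interpolation=cv2.INTER_CUBIC))
E
python3 st.py w12
```

```text
24.1 [ 0.4702 -0.0773  0.1326] [[0.984, -0.0, 0.177], [-0.177, 0.0, 0.984], [-0.0, -1.0, 0.0]] [-0.22 -1.62  0.03] [-0.081 -0.218 -0.032] 0.37190216693890416
```

View pics/w12a.png

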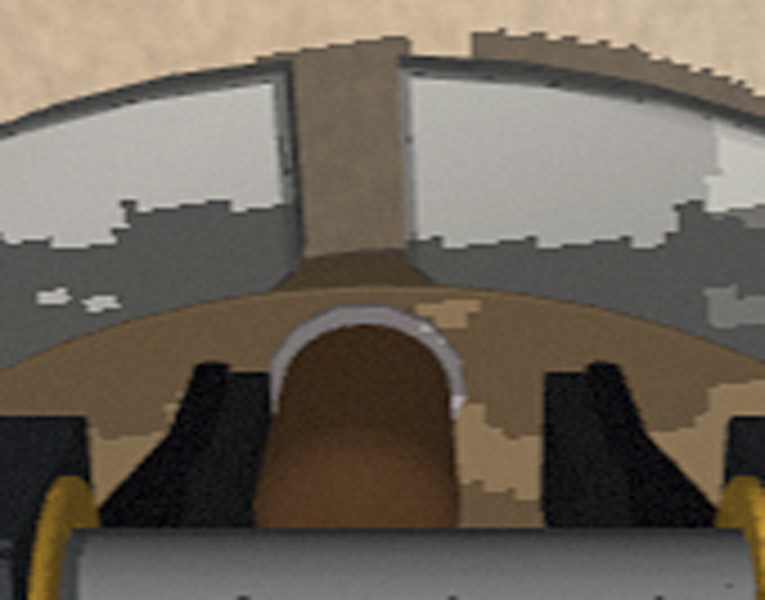

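play_rows(deltas=[160,0,0,0.2,0.002,160,0.01,0,0.2,0.002,160,0,0,0.2,0.002,160,0.01,0,0.2,0.002,160,0,0,0.2,0.002,160,0.01,0,0.2,0.002,160,0,0,0.2,0.002,160,0.01,0,0.2,0.002,160,0,0,0.2,0.002,160,0,0,0.2,0.002])

```text
time_s: 25.15
tcp_pos: [0.4706, -0.0755, 0.1326]
ee_rot: [[0.981, -0.0, 0.196], [-0.196, -0.0, 0.981], [-0.0, -1.0, -0.0]]
wrist_force: [-0.8, -0.3, 0.6]
gripper_width: 0.373
```

play_rows(deltas=[160,0,0,0.15,0.002,160,0.01,0,0.15,0.002,160,0,0,0.15,0.002,160,0.01,0,0.15,0.002,160,0,0,0.15,0.002,160,0.01,0,0.15,0.002,160,0,0,0.15,0.001,160,0.01,0,0.15,0.001,160,0,0,0.15,0.001,160,0,0,0.15,0.001])

```text
time_s: 26.15
tcp_pos: [0.4709, -0.0741, 0.1327]
ee_rot: [[0.977, -0.0, 0.212], [-0.212, -0.0, 0.977], [0.0, -1.0, -0.0]]
wrist_force: [-0.6, 0.1, -0.0]
gripper_width: 0.372
```

```bash
python3 st.py w13; python3 - <<'E'
from h import *
cap('scene','s13.png')
a=cv2.imread('pics/s13.png');cv2.imwrite('pics/s13a.png',cv2.resize(a[130:350,225:465],None,fx=3,fy=2.7,interpolation=cv2.INTER_CUBIC))
E
```

```text
26.15 [ 0.4709 -0.0741  0.1327] [[0.977, -0.0, 0.212], [-0.212, -0.0, 0.977], [0.0, -1.0, -0.0]] [-0.58  0.14 -0.02] [-0.056 -0.195  0.002] 0.3723545530208369
```

View pics/w13a.png

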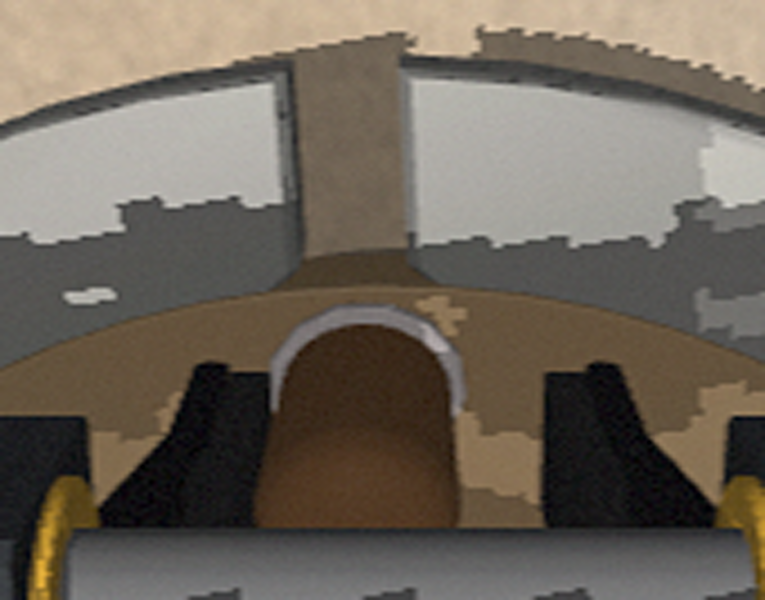

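View pics/s13a.png

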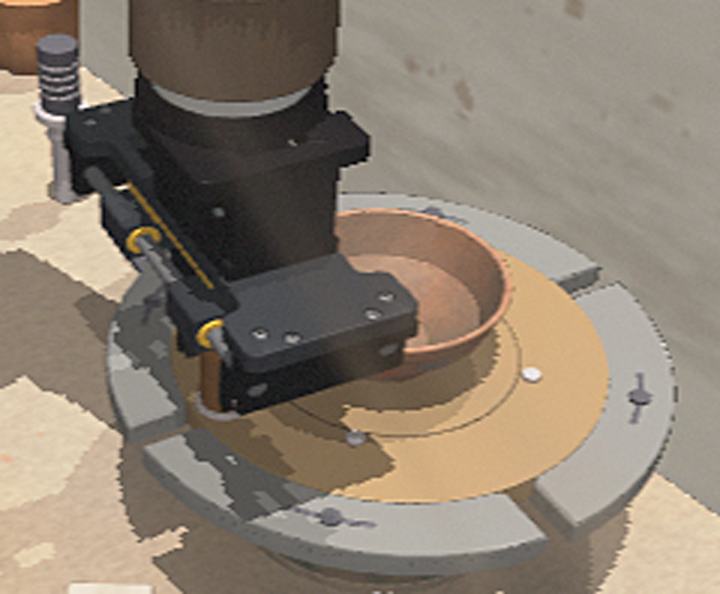

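play_rows(deltas=[160,0,0,0.12,0.001,160,0.01,0,0.12,0.001,160,0,0,0.12,0.002,160,0.01,0,0.12,0.001,160,0,0,0.12,0.002,160,0.01,0,0.12,0.001,160,0,0,0.12,0.001,160,0.01,0,0.12,0.002,160,0,0,0.12,0.001,160,0,0,0,0.001])

```text
time_s: 27.25
tcp_pos: [0.4712, -0.073, 0.1327]
ee_rot: [[0.975, 0.0, 0.224], [-0.224, 0.0, 0.975], [0.0, -1.0, 0.0]]
wrist_force: [-0.9, 0.2, -0.4]
gripper_width: 0.371
```

```bash
python3 st.py w14
```

```text
27.25 [ 0.4712 -0.073   0.1327] [[0.975, 0.0, 0.224], [-0.224, 0.0, 0.975], [0.0, -1.0, 0.0]] [-0.86  0.18 -0.39] [-0.065 -0.137 -0.019] 0.3710820869887268
```

View pics/w14a.png

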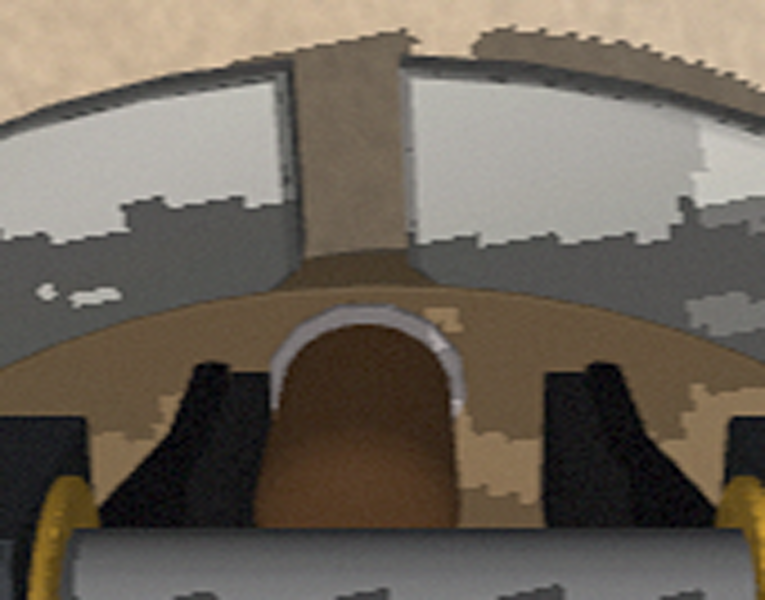

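play_rows(deltas=[160,0,0,0.12,0.001,160,0.01,0,0.12,0.001,160,0,0,0.12,0.002,160,0.01,0,0.12,0.001,160,0,0,0.12,0.002,160,0.01,0,0.12,0.001,160,0,0,0.12,0.001,160,0.01,0,0.12,0.002,160,0,0,0.12,0.001,160,0,0,0,0.001])

```text
time_s: 28.3
tcp_pos: [0.4715, -0.072, 0.1326]
ee_rot: [[0.972, -0.0, 0.237], [-0.237, -0.0, 0.972], [-0.0, -1.0, -0.0]]
wrist_force: [-0.3, -0.6, 0.8]
gripper_width: 0.373
```

```bash
python3 st.py w15
```

```text
28.3 [ 0.4715 -0.072   0.1326] [[0.972, -0.0, 0.237], [-0.237, -0.0, 0.972], [-0.0, -1.0, -0.0]] [-0.28 -0.59  0.78] [-0.132 -0.207  0.002] 0.3731259956721035
```

View pics/w15a.png

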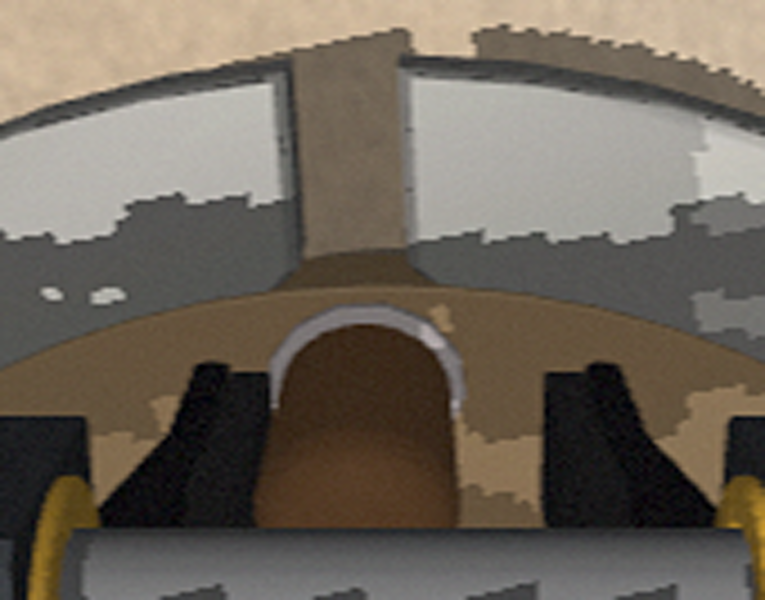

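```bash
python3 - <<'E'
from h import *
for ax in ([.5581,-.0960],[.5594,-.0943]):
  ax=np.array(ax)
  for u,v,h in [(190+346/4.5,170,.116),(190+356/4.5,212.5,.116)]:
    X=atz('w15',u,v,h);d=X[:2]-ax;print(X.round(4),np.degrees(np.arctan2(d[1],d[0]))%360,np.linalg.norm(d))
E
```

```text
[ 0.4258 -0.0688  0.116 ] 168.39915724617163 0.13507096412107059
[ 0.4501 -0.0737  0.116 ] 168.35407887560436 0.11024944646415151
[ 0.4258 -0.0688  0.116 ] 169.21078899908076 0.1360161977938546
[ 0.4501 -0.0737  0.116 ] 169.34726786035344 0.11119622315459528
```

play_rows(deltas=[160,0,0,0.12,0.001,160,0.01,0,0.12,0.001,160,0,0,0.12,0.002,160,0.01,0,0.12,0.001,160,0,0,0.12,0.002,160,0.01,0,0.12,0.001,160,0,0,0.12,0.001,160,0.01,0,0.12,0.002,160,0,0,0.12,0.001,160,0,0,0,0.001])

```text
time_s: 29.35
tcp_pos: [0.4717, -0.0714, 0.1327]
ee_rot: [[0.968, -0.0, 0.25], [-0.25, -0.001, 0.968], [-0.0, -1.0, -0.001]]
wrist_force: [0.4, -6.4, -1.2]
gripper_width: 0.375
```

```bash
python3 st.py w16
```

```text
29.35 [ 0.4717 -0.0714  0.1327] [[0.968, -0.0, 0.25], [-0.25, -0.001, 0.968], [-0.0, -1.0, -0.001]] [ 0.43 -6.4  -1.15] [-1.624 -0.424  0.039] 0.3750861198195338
```

View pics/w16a.png

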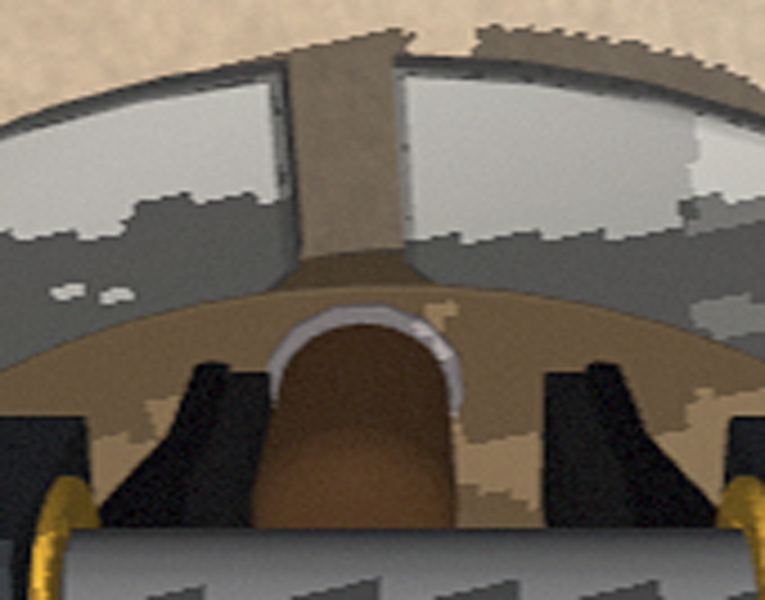

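play_rows(deltas=[160,0,0,-0.3,0,160,0,0,-0.4,0,160,0,0,-0.6,0,160,0,0,-0.7,0,155,0,0,-0.7,0,150,0,0,-0.7,0,140,0,0,-0.7,0,130,0,0,-0.7,0,130,0,0,-0.5,0,130,0,0,-0.2,0])

```text
time_s: 30.4
tcp_pos: [0.4704, -0.0763, 0.1326]
ee_rot: [[0.968, 0.0, 0.25], [-0.25, 0.0, 0.968], [0.0, -1.0, 0.0]]
wrist_force: [-0.4, 0.3, 0.7]
gripper_width: 0.488
```

play_rows(deltas=[130,0,-3,0,0,130,0,-8,0,0,130,0,-14,0,0,130,0,-18,0,0,130,0,-20,0,0,130,0,-20,0,0,130,0,-18,0,0,130,0,-14,0,0,130,0,-6,0,0,130,0,-2,0,0])

```text
time_s: 31.4
tcp_pos: [0.4706, -0.0762, 0.2566]
ee_rot: [[0.968, 0.002, 0.249], [-0.249, 0.0, 0.968], [0.002, -1.0, 0.001]]
wrist_force: [-0.6, 0.0, -0.5]
gripper_width: 0.489
```

```bash
python3 st.py w17;python3 - <<'E'
from h import *
cap('scene','s17.png')
a=cv2.imread('pics/s17.png');cv2.imwrite('pics/s17a.png',cv2.resize(a[130:350,225:465],None,fx=3,fy=2.7,interpolation=cv2.INTER_CUBIC))
E
```

```text
31.4 [ 0.4706 -0.0762  0.2566] [[0.968, 0.002, 0.249], [-0.249, 0.0, 0.968], [0.002, -1.0, 0.001]] [-0.58  0.03 -0.51] [ 0.027 -0.127 -0.01 ] 0.4894753930554133
```

View pics/w17.png

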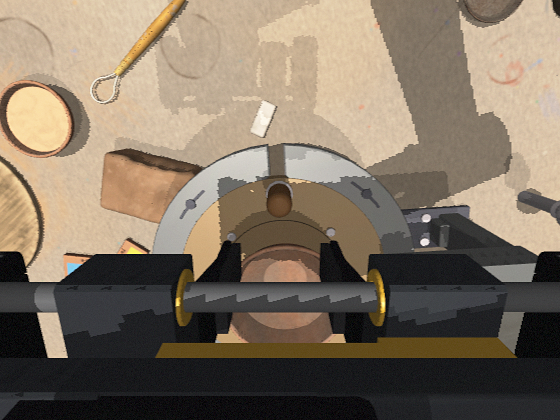

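View pics/s17a.png

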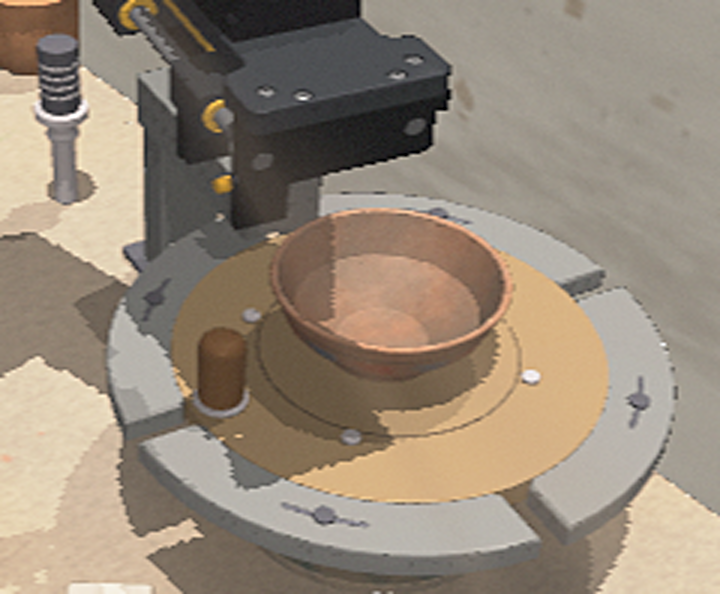

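play_rows(deltas=[130,3.2,0,5,0,180,7.3,0,11.3,0,230,11.3,0,17.5,0,255,12.9,0,20,0,255,12.9,0,20,0,255,11.3,0,17.5,0,255,9.7,0,15,0,255,6.5,0,10,0,255,4,0,6.3,0,255,1.6,0,2.5,0])

```text
time_s: 32.5
tcp_pos: [0.5803, 0.0255, 0.2551]
ee_rot: [[0.969, -0.001, 0.249], [-0.249, -0.0, 0.969], [-0.001, -1.0, -0.0]]
wrist_force: [-0.3, -0.2, -0.2]
gripper_width: 0.006
```

play_rows(deltas=[255,0,3,0,0,255,0,5,0,0,255,0,6,0,0,255,0,5,0,0,255,0,3,0,0,255,0,1,0,0,255,0,0,0,0,255,0,0,0,0,255,0,0,0,0,255,0,0,0,0])

```text
time_s: 33.5
tcp_pos: [0.5799, 0.0248, 0.2328]
ee_rot: [[0.968, 0.0, 0.249], [-0.249, 0.0, 0.968], [0.0, -1.0, 0.0]]
wrist_force: [0.0, -0.4, 0.1]
gripper_width: 0.007
```

```bash
python3 st.py w18;python3 - <<'E'
from h import *
cap('scene','s18.png')
a=cv2.imread('pics/w18.png');cv2.imwrite('pics/w18a.png',cv2.resize(a[130:300,190:400],None,fx=3.8,fy=3.5,interpolation=cv2.INTER_CUBIC))
a=cv2.imread('pics/s18.png');cv2.imwrite('pics/s18a.png',cv2.resize(a[100:250,230:400],None,fx=4.5,fy=4,interpolation=cv2.INTER_CUBIC))
E
```

```text
33.5 [0.5799 0.0248 0.2328] [[0.968, 0.0, 0.249], [-0.249, 0.0, 0.968], [0.0, -1.0, 0.0]] [ 0.01 -0.43  0.11] [ 0.027 -0.158 -0.062] 0.0068958122175466945
```

View pics/w18a.png

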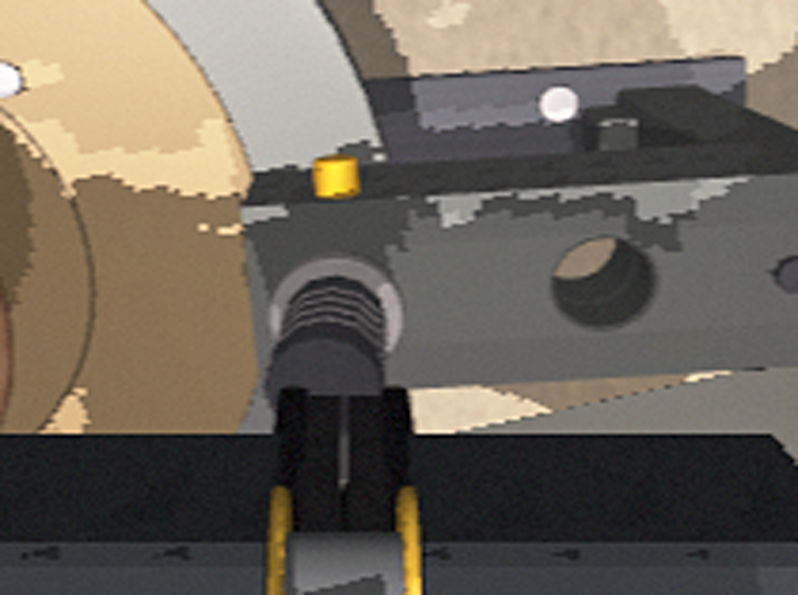

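View pics/s18a.png

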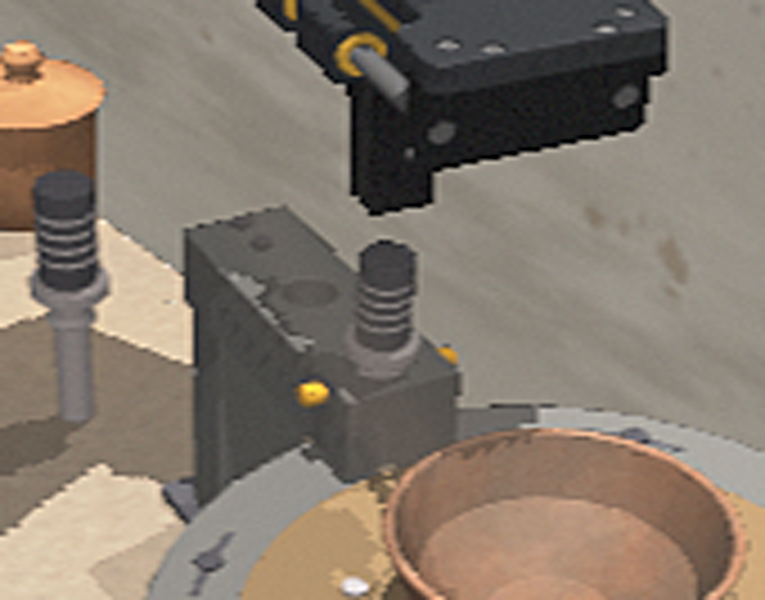

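```bash
python3 - <<'E'
from h import *
s=r.sense();R=np.array(s['ee_rot']);t=np.array(s['tcp_pos'])
P=lambda a:(190+a[0]/3.8,130+a[1]/3.5)
for a,h in [((328,367),.211),((337,322),.171)]:
    X=atz('w18',*P(a),h);print(X.round(4),(R.T@(X-t)*1000).round(1))
E
```

```text
[0.5749 0.0233 0.211 ] [-4.5 21.8 -2.7]
[0.5807 0.0231 0.171 ] [ 1.2 61.8 -1.4]
```

play_rows(deltas=[255,-1,1,-1,0,255,-1,2.5,-1,0,255,0,3.5,0,0,255,0,4,0,0,255,0,3,0,0,255,0,2,0,0,255,0,1,0,0,255,0,0.5,0,0,255,0,0.5,0,0,255,0,0.5,0,0])

```text
time_s: 34.6
tcp_pos: [0.5774, 0.0233, 0.2142]
ee_rot: [[0.968, 0.0, 0.25], [-0.25, 0.0, 0.968], [0.0, -1.0, 0.0]]
wrist_force: [-1.0, -0.7, 0.2]
gripper_width: 0.005
```

play_rows(deltas=[255,0,0.5,0,0,255,0,0.5,0,0,255,0,0.5,0,0,255,0,0.5,0,0,255,0,0.5,0,0,255,0,0.5,0,0,255,0,0.5,0,0,255,0,0.5,0,0,255,0,0.5,0,0,255,0,0,0,0])

```text
time_s: 35.6
tcp_pos: [0.5777, 0.0233, 0.2102]
ee_rot: [[0.968, 0.001, 0.249], [-0.249, 0.0, 0.968], [0.001, -1.0, 0.0]]
wrist_force: [-0.4, -0.1, 3.2]
gripper_width: 0.005
```

play_rows(deltas=[255,0,0.3,0,0,255,0,0.3,0,0,255,0,0.3,0,0,255,0,0.3,0,0,255,0,0.3,0,0,255,0,0.3,0,0,255,0,0,0,0,255,0,0,0,0,255,0,0,0,0,255,0,0,0,0])

```text
time_s: 36.6
tcp_pos: [0.5773, 0.0233, 0.2079]
ee_rot: [[0.968, 0.0, 0.25], [-0.25, 0.0, 0.968], [0.0, -1.0, 0.0]]
wrist_force: [0.6, 1.4, -0.8]
gripper_width: 0.004
```

play_rows(deltas=[255,0,0.5,0,0,255,0,0.5,0,0,255,0,0.5,0,0,255,0,0.5,0,0,255,0,0.5,0,0,255,0,0.5,0,0,255,0,0.3,0,0,255,0,0.3,0,0,255,0,0,0,0,255,0,0,0,0])

```text
time_s: 37.6
tcp_pos: [0.5774, 0.0233, 0.2045]
ee_rot: [[0.968, 0.0, 0.249], [-0.249, -0.0, 0.968], [0.0, -1.0, 0.0]]
wrist_force: [0.0, 0.9, 1.6]
gripper_width: 0.004
```

Light contact near the home height. Press another 1 mm to confirm it bottoms.

play_rows(deltas=[255,0,0.3,0,0,255,0,0.3,0,0,255,0,0.3,0,0,255,0,0.3,0,0,255,0,0.3,0,0,255,0,0,0,0,255,0,0,0,0,255,0,0,0,0,255,0,0,0,0,255,0,0,0,0])

```text
time_s: 38.6
tcp_pos: [0.5778, 0.0232, 0.2044]
ee_rot: [[0.968, 0.002, 0.249], [-0.249, -0.0, 0.968], [0.002, -1.0, 0.0]]
wrist_force: [-1.7, -0.6, 7.1]
gripper_width: 0.006
```

play_rows(deltas=[255,0,-2,0,0,255,0,-6,0,0,255,0,-12,0,0,255,0,-18,0,0,255,0,-20,0,0,255,0,-20,0,0,255,0,-14,0,0,255,0,-8,0,0,255,0,-4,0,0,255,0,-1,0,0])

```text
time_s: 39.6
tcp_pos: [0.5773, 0.0233, 0.3078]
ee_rot: [[0.968, -0.0, 0.25], [-0.25, 0.0, 0.968], [-0.0, -1.0, 0.0]]
wrist_force: [0.2, -0.4, -0.3]
gripper_width: 0.005
```

play_rows(deltas=[255,-5,0,4,0,255,-12,0,8,0,255,-20,0,12,0,255,-25,0,15,0,255,-25,0,15,0,255,-25,0,15,0,255,-20,0,12,0,255,-12,0,8,0,255,-5,0,4,0,255,0,0,0,0])

```text
time_s: 40.6
tcp_pos: [0.4555, 0.1512, 0.3077]
ee_rot: [[0.969, -0.0, 0.248], [-0.248, -0.0, 0.969], [-0.0, -1.0, -0.0]]
wrist_force: [0.8, -0.7, 0.2]
gripper_width: 0.007
```

```bash
python3 st.py w19;python3 - <<'E'
from h import *
cap('scene','s19.png');cap('top','t19.png')
a=cv2.imread('pics/s19.png');cv2.imwrite('pics/s19a.png',cv2.resize(a[130:350,225:465],None,fx=3,fy=2.7,interpolation=cv2.INTER_CUBIC))
a=cv2.imread('pics/t19.png');cv2.imwrite('pics/t19a.png',cv2.resize(a[130:310,225:455],None,fx=3.4,fy=3.3,interpolation=cv2.INTER_CUBIC))
E
```

```text
40.6 [0.4555 0.1512 0.3077] [[0.969, -0.0, 0.248], [-0.248, -0.0, 0.969], [-0.0, -1.0, -0.0]] [ 0.84 -0.71  0.22] [ 0.019 -0.215  0.013] 0.0071862659870906695
```

View pics/s19a.png

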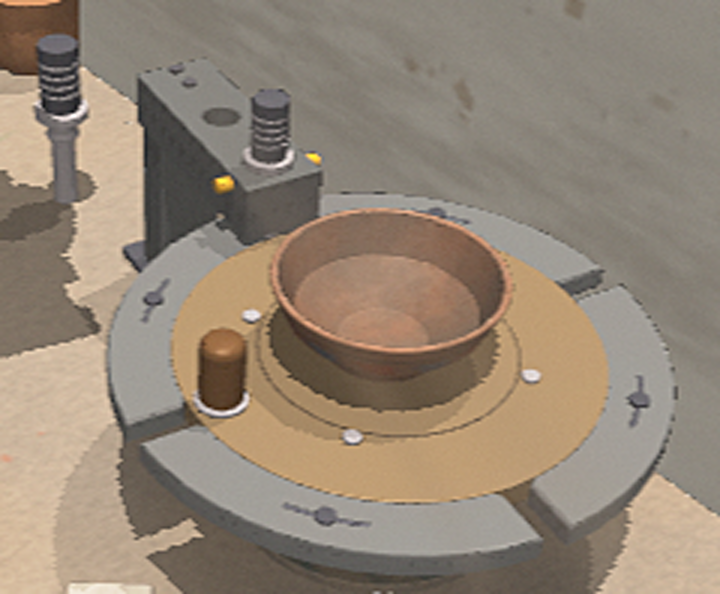

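View pics/t19a.png

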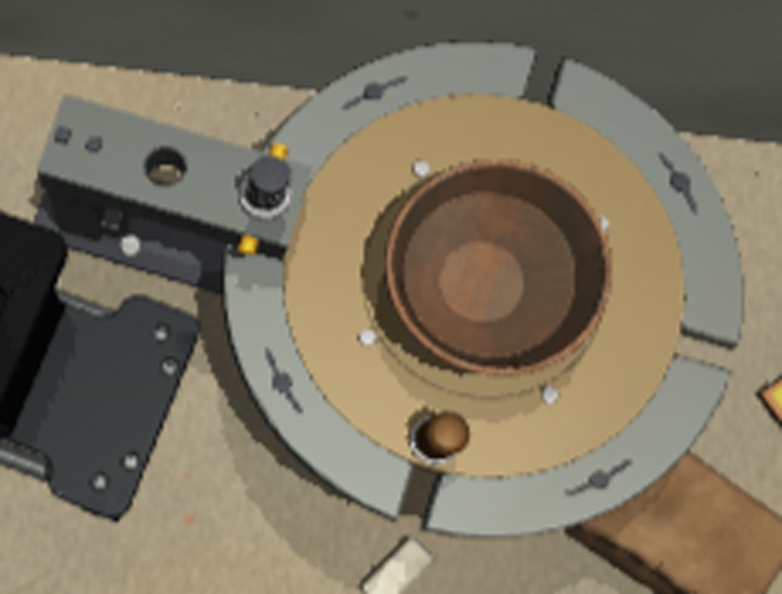

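```bash
python3 - <<'E'
from h import *
for n,a,b in [('pintop',(271,173),(271,97)),('bowlrim',(499,265),(392,282)),('knob',(446,432),(222,336))]:
    X,e=tri(('t19',225+a[0]/3.4,130+a[1]/3.3),('s19',225+b[0]/3,130+b[1]/2.7));print(n,X.round(4),np.round(e,4),np.linalg.norm(X[:2]-[.5585,-.0955]))
print(r.sense()['time_s']); r.finish_job()
E
```

```text
pintop [0.579  0.0235 0.2053] [0. 0.] 0.12069659589618842
bowlrim [ 0.5555 -0.095   0.1652] [0.0001 0.0001] 0.003051340538394506
knob [ 0.4685 -0.0771  0.1634] [0.0004 0.0004] 0.09183225337392156
40.75
the job is handed in; nothing more can be done
```

I locked the wheel and handed the job in at 40.75 s, and the last checks agreed with a finished lock. No verdict is reported back, so the contact force between pin and wheel was not measured directly.

**What I did:** I took the smaller pin from the rest hole and lowered it into the guide hole without resistance. With the open fingers round the knob, I turned the wheel about 56° clockwise under roughly 1.5 N. The pin dropped into the slot and the wheel stopped with 6.4 N at the wrist. I backed off, then pressed the pin down with the closed fingers. The force fell away as the pin passed the sprung balls, and it came to rest with 7 N on the tool. Then the arm moved clear.

**Last checks from two cameras:**

| Check | Measured | Expected |
|---|---|---|
| Pin top height | 205 mm | 204 mm when home |
| Fingertip height at the final press | 204.4 mm | 204 mm |
| Pin top to estimated guide hole | about 1.5 mm | under 4 mm |
| Bowl to wheel axis | about 3 mm, upright | under 15 mm |
| Knob to -x side of the wheel axis | about 90 mm | at least 70 mm |

The scene view shows the collar flat on the bracket.

**Where measurements disagreed:** My two estimates of the wheel axis differed by about 2 mm. Before the final press the pin leaned slightly, its top about 3 mm off. With the collar seated it looked upright in the pictures, though I did not measure its angle.

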